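# Make up a foam-carving kit tray from the ball hopper

## Robot

A 7-joint arm with a two-finger parallel gripper is mounted at the origin on the work surface. World frame = base frame: x ahead of the robot, y to its left, z up, the work surface at z = 0. Lengths are in m, angles in rad, forces in N, time in s.
With the tool pointing down it reaches from about 0.425 to 0.875 m from the base axis. Payload 4.7 kg.
Tool frame: the origin (TCP) lies midway between the tips of the shut fingers; the grasp point (between the pads) lies 19 mm behind it; y points along the fingers, z is the direction in which the jaws open and shut, and the axes are right-handed (so a half turn about y gives the same grasp; the last joint's range is limited). The gripper opens to 87 mm and grips with 3 to 60 N. Pads are 19 mm wide; open, the fingers measure 117 mm over their backs; the gripper's body (75 mm by 190 mm) begins 51 mm behind the grasp point.
Start: joints at [1.133, 0.321, -0.07, 1.45, 0.023, 1.371, -0.057], TCP at [0.284, -0.585, 0.223] pointing down, gripper open.
Joint ranges: [-2.86, 2.86], [-0.3, 2.09], [-1.38, 1.24], [0.06, 2.45], [-1.56, 4.7], [0.09, 2.05], [-2.69, 2.69]. Speed limits (rad/s): [2.57, 2.57, 3.14, 3.14, 3.14, 3.14, 3.14].

## Interface

Orientations are given as a rotation vector (axis times angle).
In Python, from bench import ctrl gives the robot as it stands.
- The arm moves only by the tool play_rows, never from a script. Its arguments are lists of equal length, an entry for each row: "translation": the shift along the tool's x, y, z in mm, a list of three; "turn": the turn, a rotation vector about the tool's x, y, z in rad, a list of three; "fingers": the opening, from -1 (shut) to 1 (fully open), so that 0 is half open. In form: {"translation": [[dx, dy, dz], ...], "turn": [[wx, wy, wz], ...], "fingers": [fingers, ...]}. A call has exactly 10 rows; each row shifts and turns the commanded pose from where the row before left it, along the tool's axes as they then stand; what a row does not reach is not made up. A row lasts 1/12 s, in which the tool goes at most 41.7 mm and 7.16 degrees, less where a joint would pass 70% of its speed; a pose out of reach is approached as far as the arm can. A call with a gripper value outside its range is refused whole. The fingers move at their own pace and stop on an object; "grip_force" is the grip in N (left out, the last holds). Time passes only in rows, so rows that do not move let the fingers close, or fill a call up. It gives the time, the measured TCP pose, the force and the opening at its end, in the units of the state.
- ctrl.get_state(): the state, without advancing time (a new reading comes with each control period).
- ctrl.get_image(name): name is "scene" or "top" or "wrist"; returns the picture (480x640x3 uint8, blue, green, red); there is no depth.
- ctrl.camera_info(name): a dict with "camera_matrix" (3x3 intrinsics, pixels), "R" (3x3) and "t" (3): a world point X has camera coordinates R X + t. Camera axes: x right, y down, z forward; pixel columns grow to the right and rows downward; lengths in m; the calibration is good to about 2 mm. A picture is of the moment at which its call begins: read the wrist's pose just before it. camera_info takes no time and is no camera call; for the wrist camera it gives the pose at the moment of the call.
- ctrl.close_job(): hands the job in, once; it reports no verdict.
The state is a dict: "time": time; "joint_positions": joint angles; "qd": joint speeds; "joint_torque": joint torques, N m; "position": TCP position; "tool_rot": TCP orientation; "ft_force": force on the tool from outside, world axes, zero at the start; "torque": the same for the moment, N m; "grip_width": opening from 0.0 (shut) to 1.0 (fully open).
Only numpy, scipy, OpenCV 4.12 (cv2) and the standard library are available. Lean on these libraries where they do the work, as an engineer would, in place of code of your own. Each camera call takes 0.05 s, during which the arm holds its last target.

## Task

Make up the carving kit: lay all the loose sanding blocks in the tray's wide bay, none on top of another, and slide the tray along its track until its narrow bay is under the hopper's outlet, where the balls will drop at the end of the bay. Pull the gate only partly open, so that the three balls of the first shaft drop into the narrow bay and the two in the second shaft stay in the hopper, then push the gate fully shut before you slide the tray all the way back home against its stop. Finally lay the lid flat and square on the tray, and leave the other things on the bench alone.

Things in the scene. Friction and masses are not known exactly. Their poses are not given: they have to be found in the camera images.
- tray (a joint): Slide position (m) of the kit tray on its track. 0 = home, against the stop at the track's +y end; grows as the tray slides along the track's -y, towards and under the hopper; end of travel 0.24. It starts 0 to 0.04 from home, slides with about 1.5 N of friction and stays where it is left; it cannot be lifted off.
- tray_middle (a point): Centre of the tray's open top, level with its rim, 102 mm above the table. The tray is a pale wooden box 170 mm (its x) by 191 mm (its y, along the track), walls 5 mm; a divider across it parts a narrow ball bay (60 mm wide, at its -y end, nearer the hopper) from a wide block bay. Axes turn with the track; z up.
- block_bay (a point): Middle of the floor of the tray's wide block bay, 28 mm above the table and 74 mm below the rim. The bay measures 160 mm (x) by 116 mm (y) inside; axes as the tray's.
- ball_bay (a point): Point at rim height (102 mm) in the narrow ball bay, 30 mm from the inside of its -x end and midway between its sides: the point to bring below the hopper's outlet. The bay is 60 mm (y) by 160 mm (x); a ramp below this point throws falling balls towards +x, where the floor slopes gently down, so that three balls lie in a row, all below the rim.
- tray_grip (a point): Grasp point on the tray's black upright grip post, 22 x 22 mm in plan, which stands 50 mm (post centre to outer wall face) beyond the tray's +y wall. The point lies 100 mm above the table; the post's top is at 123 mm, and its lowest free part is at 36 mm. Axes as the tray's.
- outlet (a point): Bottom of the hopper's first shaft (the one nearer the tray's home), on the shaft's centre line and 115 mm above the table, directly under the gate plate. The grey and clear hopper is carried over the track by two posts behind it (+x), is open at the top (272 mm high) and has two square shafts 54 mm wide inside, side by side along the track; the second shaft's centre is 58 mm to this frame's -y. x and y axes are parallel to the tray's.
- gate (a joint): Opening (m) of the hopper's gate, a flat steel plate under both shafts. 0 = shut (it starts 0 to 0.01 open); grows as the grip is pulled along the hopper's -y, away from the tray's home; limit 0.118. It uncovers the first shaft from its +y side: the balls of that shaft can fall from about 0.05; at 0.058 the whole first shaft is uncovered; beyond about 0.08 the second shaft's balls begin to go through too. About 2 N of friction; it stays where it is left.
- gate_grip (a point): Grasp point on the gate's black upright grip post, 22 x 22 mm in plan, on the plate's -y end, its centre 87 mm from the hopper's -y wall when shut. The point lies 155 mm above the table, the post's top at 175 mm and the plate at 115 to 120 mm. It moves with the gate.
- lid_grip (a point): Centre of the lid's wooden grip bar, 16 mm (x) by 70 mm (y), its top 42 mm above the lid's underside; this point is 24 mm above the underside. The lid is a flat board 170 mm (x) by 191 mm (y) by 6 mm, the same outline as the tray, 0.16 kg; it starts lying on the table and rests loose on the tray's rim when on.
- block0_mid (a point): Centre of a loose cork sanding block with a black face, 64 mm (x) by 28 mm (y) by 36 mm high (z), about 50 g, on the table. Two to four such blocks are present.
- block1_mid (a point): Centre of a loose cork sanding block with a black face, 64 mm (x) by 28 mm (y) by 36 mm high (z), about 50 g, on the table. Two to four such blocks are present.
- block2_mid (a point): Centre of a loose cork sanding block with a black face, 64 mm (x) by 28 mm (y) by 36 mm high (z), about 50 g, on the table. Two to four such blocks are present.
- block3_mid (a point): Centre of a loose cork sanding block with a black face, 64 mm (x) by 28 mm (y) by 36 mm high (z), about 50 g, on the table. Two to four such blocks are present.
- first1_center (a point): Centre of a white foam ball, 46 mm across, 12 g, one of three stacked in the hopper's first shaft at the start.
- first2_center (a point): Centre of a white foam ball, 46 mm across, 12 g, one of three stacked in the hopper's first shaft at the start.
- first3_center (a point): Centre of a white foam ball, 46 mm across, 12 g, one of three stacked in the hopper's first shaft at the start.
- second1_center (a point): Centre of a white foam ball, 46 mm across, 12 g, one of two stacked in the hopper's second shaft at the start; these must stay there.
- second2_center (a point): Centre of a white foam ball, 46 mm across, 12 g, one of two stacked in the hopper's second shaft at the start; these must stay there.
- glue: White glue bottle, 64 mm across, 170 mm high; a bystander, to be left alone. Origin at the underside (middle).
- tape: Roll of paper tape, 90 mm across, 30 mm high; a bystander, to be left alone. Origin at the underside (middle).
- brush: Dusting brush lying flat; a bystander, to be left alone. Origin at the underside (middle).
- offcut: Plaster-white foam offcut 70 x 110 x 50 mm; a bystander, to be left alone. Origin at the underside (middle).
- jar: Steel cup 80 mm across, 90 mm high; a bystander, to be left alone. Origin at the underside (middle).
There are look-alikes about, which are no part of the job. Leave any blue or red look-alike of the part that bears block0_mid alone.

How it is judged:
On the way, in this order (a step that is already met when the one before it is completed fails the run):
1. the tray's narrow bay is under the outlet (within 12 mm) with the gate still shut (horizontal distance between ball_bay and outlet below 0.012 m and value of joint gate below 0.012 m), for 0.2 s.
2. the three balls of the first shaft are in the narrow bay (x of first1_center in the frame of ball_bay between -0.035 and 0.135 m and y of first1_center in the frame of ball_bay between -0.032 and 0.032 m and z of first1_center in the frame of ball_bay between -0.08 and -0.012 m and x of first2_center in the frame of ball_bay between -0.035 and 0.135 m and y of first2_center in the frame of ball_bay between -0.032 and 0.032 m and z of first2_center in the frame of ball_bay between -0.08 and -0.012 m and x of first3_center in the frame of ball_bay between -0.035 and 0.135 m and y of first3_center in the frame of ball_bay between -0.032 and 0.032 m and z of first3_center in the frame of ball_bay between -0.08 and -0.012 m), for 0.2 s.
3. the gate is shut again (within 12 mm) with the tray still under the outlet (value of joint gate below 0.012 m and horizontal distance between ball_bay and outlet below 0.03 m), for 0.2 s.
4. the tray is back home (within 12 mm) with the balls (all of step 2 and value of joint tray below 0.012 m), for 0.2 s.
At the end, for the whole second after the job is handed in: Blocks in one layer in the wide bay, three balls in the narrow bay, the second shaft's two balls still in the hopper, gate shut and tray home (12 mm), lid flat on the rim, centred within 15 mm and square within 0.12 rad (all of step 4 and x of block0_mid in the frame of block_bay between -0.078 and 0.078 m and y of block0_mid in the frame of block_bay between -0.056 and 0.056 m and z of block0_mid in the frame of block_bay between 0.008 and 0.045 m and x of block1_mid in the frame of block_bay between -0.078 and 0.078 m and y of block1_mid in the frame of block_bay between -0.056 and 0.056 m and z of block1_mid in the frame of block_bay between 0.008 and 0.045 m and x of block2_mid in the frame of block_bay between -0.078 and 0.078 m and y of block2_mid in the frame of block_bay between -0.056 and 0.056 m and z of block2_mid in the frame of block_bay between 0.008 and 0.045 m and x of block3_mid in the frame of block_bay between -0.078 and 0.078 m and y of block3_mid in the frame of block_bay between -0.056 and 0.056 m and z of block3_mid in the frame of block_bay between 0.008 and 0.045 m and x of second1_center in the frame of outlet between -0.03 and 0.03 m and y of second1_center in the frame of outlet between -0.09 and -0.026 m and z of second1_center in the frame of outlet between 0.01 and 0.12 m and x of second2_center in the frame of outlet between -0.03 and 0.03 m and y of second2_center in the frame of outlet between -0.09 and -0.026 m and z of second2_center in the frame of outlet between 0.01 and 0.12 m and value of joint gate below 0.012 m and x of lid_grip in the frame of tray_middle between -0.015 and 0.015 m and y of lid_grip in the frame of tray_middle between -0.015 and 0.015 m and z of lid_grip in the frame of tray_middle between 0.018 and 0.03 m and angle between lid_grip's own z axis and vertical below 0.05 rad and angle between the x axis of lid_grip and the x axis of tray_middle, either way round below 0.12 rad); the robot touches nothing.
It fails at once if a ball of the second shaft leaves the hopper (height (world z) of any of second1_center, second2_center below 0.1 m).
It fails at once if a bystander is moved by more than 40 mm (distance of any of glue, tape, brush, offcut, jar from where it was at the start of the episode above 0.04 m).
Of block0, block1, block2, block3 only 2 to 4 are there at a start; the rules pass over those that are not, and their reading is None.
At some moment in a run one of block0, block1, block2, block3, lid may be knocked a few centimetres aside while the robot is not near it.
Once in a run the grip may slacken for a moment while it holds something.
It also fails if it takes over 210 s, if anything falls off the work surface, if the arm or the gripper's body presses on something with over 40 N, if the wrist force passes 120 N, or if a joint passes its speed limit or range.

## Working session

There is one attempt and no reset: what is moved stays moved. The work goes in short steps, Python scripts to look and compute and a tool call to move; the robot and the scene stay as the last step left them, time stands still between calls to the robot, and variables do not carry over. Pictures are saved under pics/ and viewed, and the job is handed in when it is done.

Besides the shell and the picture viewer there is one more tool, called after "Request:" as name(argument=value, ...), one argument or row to a line, values as JSON. play_rows: Moves the arm, as the interface text tells. Its arguments: {"type":"object","properties":{"translation":{"type":"array"},"turn":{"type":"array"},"fingers":{"type":"array"},"grip_force":{"type":"number"}},"required":["translation","turn","fingers"]}

```bash
ls -la; mkdir -p pics
python3 - <<'E'
from bench import ctrl
import cv2
s=ctrl.get_state(); print({k:s[k] for k in ('time','position','tool_rot','ft_force','grip_width','joint_positions')})
for n in ('scene','top','wrist'):
    im=ctrl.get_image(n); cv2.imwrite(f'pics/{n}0.png',im)
    c=ctrl.camera_info(n); print(n,c)
E
```

```text
total 12
drwxr-xr-x  3 agent agent 4096 Dec  7 15:36 .
drwxr-xr-x 23 root  root  4096 Dec  7 15:36 ..
drwxr-xr-x  2 agent agent 4096 Dec  7 15:36 pics
{'time': 0.0, 'position': array([ 0.28348435, -0.58430952,  0.22148487]), 'tool_rot': array([-0.45347681,  1.9727076 , -1.9690315 ]), 'ft_force': array([ 0.69223765, -0.45569546,  0.05391912]), 'grip_width': 1.0003518943469811, 'joint_positions': array([ 1.1331131 ,  0.32179924, -0.07009384,  1.45165939,  0.02261473,
        1.37081507, -0.05693561])}
scene {'camera_matrix': array([[470.13412337,   0.        , 311.476634  ],
       [  0.        , 470.13412337, 240.81533603],
       [  0.        ,   0.        ,   1.        ]]), 'R': array([[ 0.68314442,  0.73025833, -0.00603915],
       [ 0.6253789 , -0.58926183, -0.51153858],
       [-0.37711395,  0.34567797, -0.85923909]]), 't': array([-0.34711675, -0.20667259,  1.42992675])}
top {'camera_matrix': array([[576.80571191,   0.        , 314.17067884],
       [  0.        , 576.80571191, 250.96306067],
       [  0.        ,   0.        ,   1.        ]]), 'R': array([[ 0.00891454, -0.99992038, -0.00893096],
       [-0.98851088, -0.00746445, -0.15096527],
       [ 0.15088659,  0.01017413, -0.98849872]]), 't': array([0.00897764, 0.49038703, 1.50144615])}
wrist {'camera_matrix': array([[352.11808818,   0.        , 313.9590165 ],
       [  0.        , 352.11808818, 238.10319554],
       [  0.        ,   0.        ,   1.        ]]), 'R': array([[ 0.43803814, -0.8989552 , -0.00146036],
       [-0.8640645 , -0.42148388,  0.27521605],
       [-0.24802242, -0.11929328, -0.96138129]]), 't': array([-0.65023525, -0.03432003,  0.38934404])}
```

View pics/top0.png

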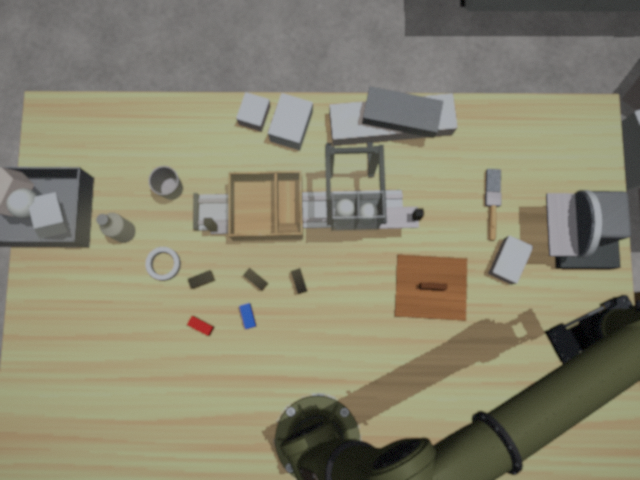

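View pics/scene0.png

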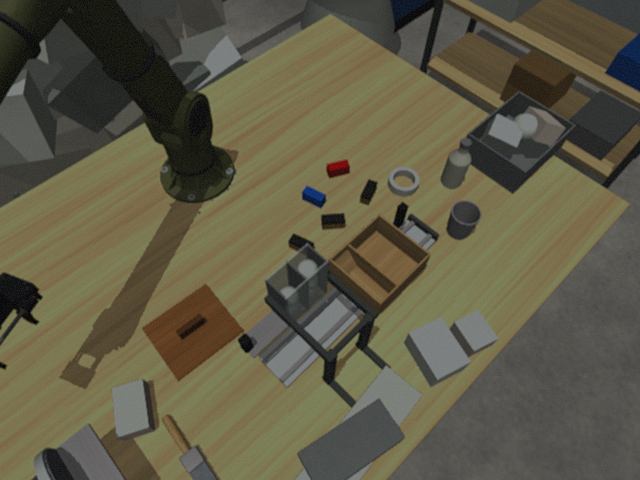

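View pics/wrist0.png

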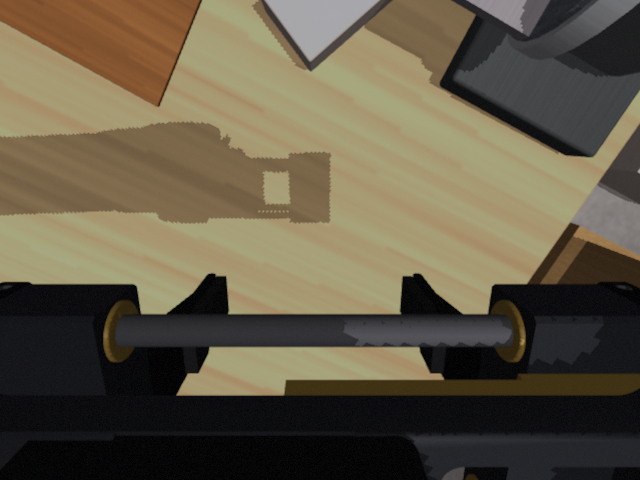

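Candidates for blocks in top view: black-faced at (201,279), (255,279), (299,281); look-alikes red (201,325) and blue (248,316), which I exclude. I'll check the choice close up and measure.

```bash
cat > h.py <<'E'
import numpy as np, cv2
from scipy.spatial.transform import Rotation as Ro
from bench import ctrl
def ray(c,u,v):
    K,R,t=c['camera_matrix'],c['R'],c['t']
    o=-R.T@t; d=R.T@np.linalg.inv(K)@np.array([u,v,1.0]); return o,d
def onz(c,u,v,z):
    o,d=ray(c,u,v); return o+d*(z-o[2])/d[2]
def proj(c,X):
    p=c['camera_matrix']@(c['R']@np.array(X,float)+c['t']); return p[:2]/p[2]
def tri(c1,p1,c2,p2):
    P=lambda c: c['camera_matrix']@np.c_[c['R'],c['t']]
    X=cv2.triangulatePoints(P(c1),P(c2),np.array(p1,float),np.array(p2,float)); return (X[:3]/X[3]).ravel()
def toolR(s=None):
    s=s or ctrl.get_state(); return Ro.from_rotvec(s['tool_rot'])
E
python3 - <<'E'
from h import *
s=ctrl.get_state(); print(toolR(s).as_matrix().round(3))
t=cv2.imread('pics/top0.png'); sc=cv2.imread('pics/scene0.png')
a=cv2.resize(t[240:345,170:330],None,fx=5,fy=5,interpolation=cv2.INTER_CUBIC); cv2.imwrite('pics/cropA.png',a)
a=cv2.resize(t[130:250,180:440],None,fx=3,fy=3,interpolation=cv2.INTER_CUBIC); cv2.imwrite('pics/cropB.png',a)
a=cv2.resize(sc[150:400,230:450],None,fx=2.4,fy=2.4,interpolation=cv2.INTER_CUBIC); cv2.imwrite('pics/cropC.png',a)
# dark masks in top for blocks
roi=t.copy(); m=(t.max(2)<75).astype(np.uint8)*255
n,l,st,ce=cv2.connectedComponentsWithStats(m)
c=ctrl.camera_info('top')
for i in range(1,n):
    if 60<st[i,4]<900:
        pts=np.argwhere(l==i)[:,::-1].astype(np.float32)
        print(ce[i].round(1),st[i,4],cv2.minAreaRect(pts),onz(c,*ce[i],0.036).round(4))
E
```

```text
[[-0.9   -0.001  0.437]
 [-0.437  0.001 -0.9  ]
 [ 0.    -1.    -0.001]]
[435.    3.9] 71 ((436.0, 4.0), (20.0, 8.0), 0.0) [ 1.2056 -0.3251  0.036 ]
[400.2 128.2] 466 ((398.923095703125, 129.38461303710938), (74.52413177490234, 9.41357421875), 11.309932708740234) [ 0.8344 -0.2211  0.036 ]
[373.1 161.5] 152 ((373.0, 162.5), (21.0, 10.0), 90.0) [ 0.7389 -0.1457  0.036 ]
[ 48.7 172.8] 504 ((45.0, 173.5), (64.0, 9.0), -0.0) [0.7013 0.7417 0.036 ]
[163.9 173. ] 139 ((163.5, 172.5), (21.0, 9.0), -0.0) [0.7028 0.4257 0.036 ]
[ 84.2 195.2] 573 ((84.70027160644531, 197.1947479248047), (13.192267417907715, 53.92536163330078), 3.012787342071533) [0.6392 0.6398 0.036 ]
[582.8 222.8] 877 ((583.987060546875, 224.4220733642578), (67.18364715576172, 16.51671600341797), 87.75425720214844) [ 0.5722 -0.7059  0.036 ]
[379.6 206.4] 75 ((379.5, 205.0), (18.0, 5.0), 90.0) [ 0.6136 -0.1625  0.036 ]
[417.  214.5] 100 ((417.0, 214.5), (11.0, 10.0), 90.0) [ 0.5919 -0.2629  0.036 ]
[596.8 255.9] 754 ((588.0, 252.5), (66.0, 31.0), 0.0) [ 0.4828 -0.7374  0.036 ]
[ 40.2 243.8] 287 ((43.0, 242.5), (5.0, 86.0), 90.0) [0.5045 0.7493 0.036 ]
[298.9 282.4] 155 ((298.5500183105469, 281.6499938964844), (20.55480194091797, 8.22192096710205), 71.56504821777344) [0.4059 0.0526 0.036 ]
[198.8 280.3] 155 ((199.862060546875, 279.6551513671875), (8.541985511779785, 21.169269561767578), 68.19859313964844) [0.4094 0.3185 0.036 ]
```

View pics/cropA.png

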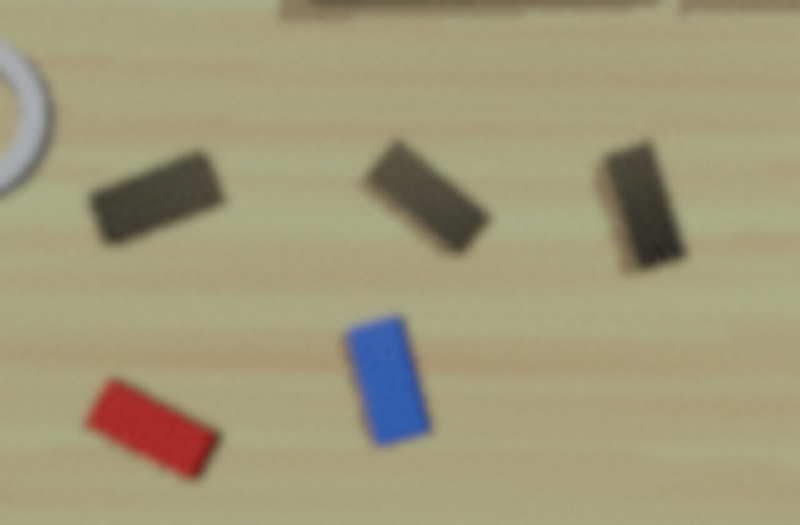

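View pics/cropB.png

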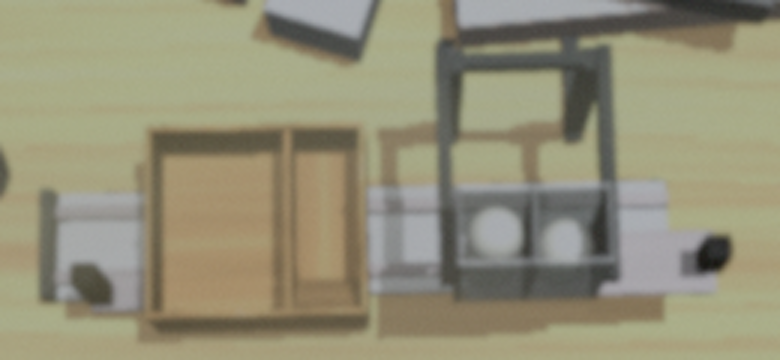

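View pics/cropC.png

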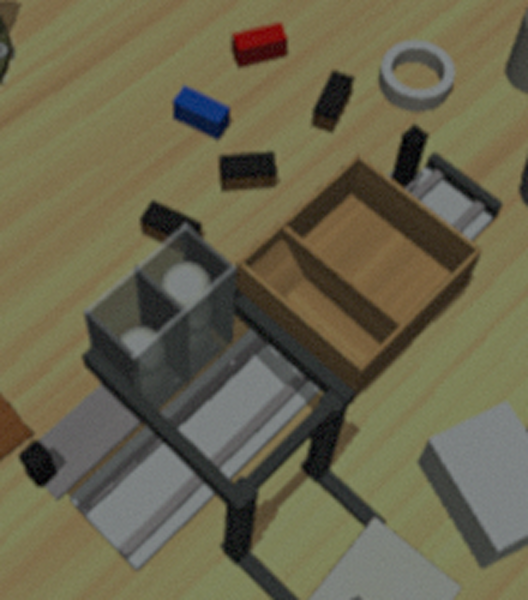

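Three black-faced cork blocks confirmed (crop A); red and blue are decoys. Now measure the tray, posts, hopper and lid.

Run:
```python
from h import *
ct,cs=ctrl.camera_info('top'),ctrl.camera_info('scene')
for c in (ct,cs): print((-c['R'].T@c['t']).round(3))
t=cv2.imread('pics/top0.png'); sc=cv2.imread('pics/scene0.png')
hsv=cv2.cvtColor(t,cv2.COLOR_BGR2HSV)
for p in [(250,205),(290,200),(232,200),(440,300),(400,310),(350,270),(340,90),(201,279)]: print(p,hsv[p[1],p[0]])
a=cv2.resize(t[160:245,190:310],None,fx=6.5,fy=6.5,interpolation=cv2.INTER_CUBIC); cv2.imwrite('pics/c1.png',a)
a=cv2.resize(t[135:245,315:435],None,fx=5.4,fy=5.4,interpolation=cv2.INTER_CUBIC); cv2.imwrite('pics/c2.png',a)
a=cv2.resize(sc[180:320,315:445],None,fx=4.2,fy=4.2,interpolation=cv2.INTER_CUBIC); cv2.imwrite('pics/c3.png',a)
a=cv2.resize(sc[240:360,230:390],None,fx=4.8,fy=4.8,interpolation=cv2.INTER_CUBIC); cv2.imwrite('pics/c4.png',a)
```

```text
[ 0.258 -0.003  1.558]
[ 0.906 -0.363  1.121]
(250, 205) [ 18  88 165]
(290, 200) [ 20  84 167]
(232, 200) [ 21  69 111]
(440, 300) [ 13 144 140]
(400, 310) [ 13 142 140]
(350, 270) [ 27  59 170]
(340, 90) [ 23   8 128]
(201, 279) [24 55 70]
```

View pics/c1.png

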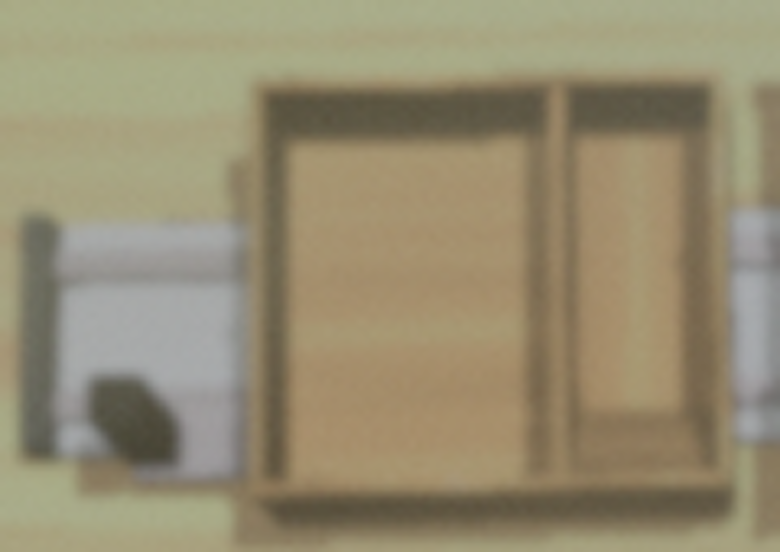

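View pics/c2.png

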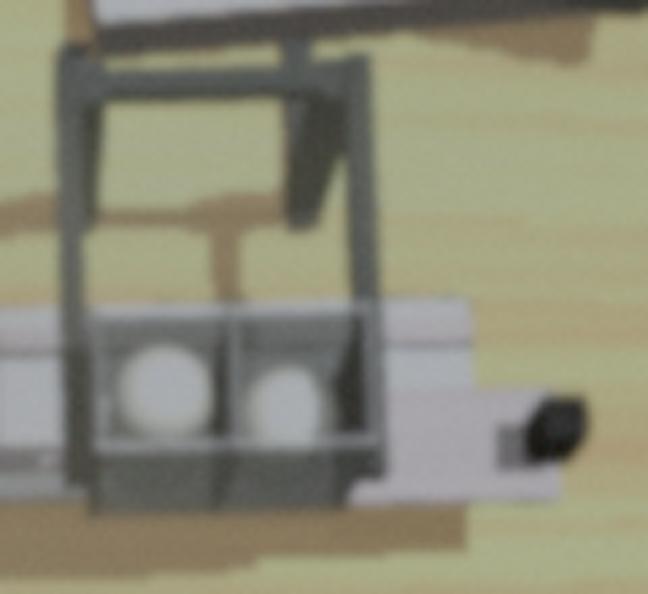

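View pics/c3.png

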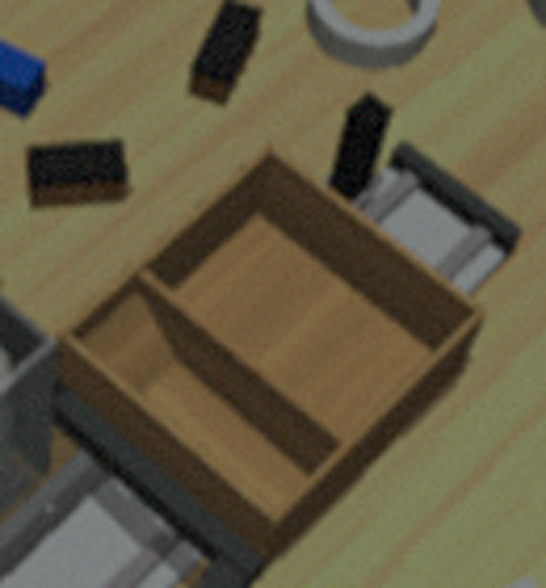

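View pics/c4.png

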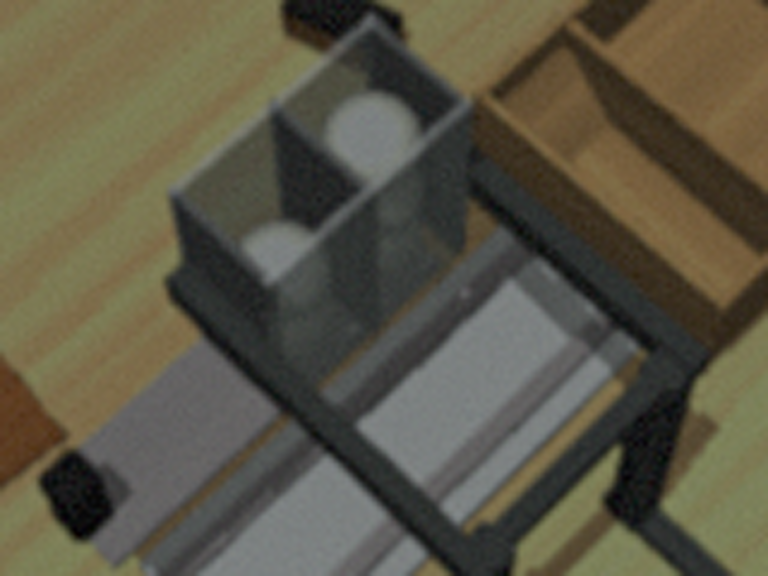

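Run:
```python
from h import *
ct,cs=ctrl.camera_info('top'),ctrl.camera_info('scene')
f1=lambda p:(190+p[0]/6.5,160+p[1]/6.5); f2=lambda p:(315+p[0]/5.4,135+p[1]/5.4)
f3=lambda p:(315+p[0]/4.2,180+p[1]/4.2); f4=lambda p:(230+p[0]/4.8,240+p[1]/4.8)
P=lambda n,c,p,z: print(n,onz(c,*p,z).round(4))
for n,p in dict(TL=(256,82),TR=(718,76),BL=(250,492),BR=(728,486)).items(): P('tray '+n,ct,f1(p),.102)
# scene: rim corners: left(-x,-y) , top(-x,+y), right (+x,+y), bottom(+x,-y)
for n,p in dict(mxmy=(62,340),mxpy=(270,150),pxpy=(482,318),pxmy=(272,525)).items(): P('tray s '+n,cs,f3(p),.102)
P('traypost t',ct,f1((114,402)),.123); P('traypost s',cs,f3((374,107)),.123)
P('gatepost t',ct,f2((562,421)),.175); P('gatepost s',cs,f4((72,474)),.175)
for n,p in dict(TL=(90,308),TR=(380,300),BL=(90,447),BR=(384,440),dT=(232,303),dB=(228,443)).items(): P('hop '+n,ct,f2(p),.272)
for n,p in dict(mxpy=(370,15),pxpy=(472,103),mxmy=(172,190),pxmy=(270,285),dmx=(273,103),dpx=(368,188)).items(): P('hop s '+n,cs,f4(p),.272)
# track side edges (table level ~?)
t=cv2.imread('pics/top0.png'); hsv=cv2.cvtColor(t,cv2.COLOR_BGR2HSV)
m=((hsv[...,0]<17)&(hsv[...,1]>120)&(hsv[...,2]>90)).astype(np.uint8); m[:, :380]=0; m[:,490:]=0
cn=max(cv2.findContours(m,0,1)[0],key=cv2.contourArea); r=cv2.minAreaRect(cn); b=cv2.boxPoints(r); print(r)
W=np.array([onz(ct,*p,.006)[:2] for p in b]); print(W.round(4), W.mean(0))
print(np.linalg.norm(np.diff(W,axis=0),axis=1))
```

```text
tray TL [0.6857 0.2356 0.102 ]
tray TR [0.6894 0.05   0.102 ]
tray BL [0.5184 0.2328 0.102 ]
tray BR [0.5222 0.044  0.102 ]
tray s mxmy [0.5314 0.0406 0.102 ]
tray s mxpy [0.524  0.2276 0.102 ]
tray s pxpy [0.6902 0.2308 0.102 ]
tray s pxmy [0.6947 0.0442 0.102 ]
traypost t [0.55   0.2838 0.123 ]
traypost s [0.5541 0.2854 0.123 ]
gatepost t [ 0.5653 -0.2442  0.175 ]
gatepost s [ 0.569  -0.2453  0.175 ]
hop TL [ 0.5913 -0.0283  0.272 ]
hop TR [ 0.5956 -0.1512  0.272 ]
hop BL [ 0.5311 -0.0285  0.272 ]
hop BR [ 0.535  -0.1523  0.272 ]
hop dT [ 0.5939 -0.0885  0.272 ]
hop dB [ 0.5333 -0.0866  0.272 ]
hop s mxpy [ 0.5309 -0.0317  0.272 ]
hop s pxpy [ 0.5927 -0.0296  0.272 ]
hop s mxmy [ 0.5364 -0.1495  0.272 ]
hop s pxmy [ 0.5966 -0.1481  0.272 ]
hop s dmx [ 0.5345 -0.0914  0.272 ]
hop s dpx [ 0.5918 -0.0892  0.272 ]
((430.968994140625, 287.027587890625), (70.2902603149414, 60.77729415893555), 3.3664605617523193)
[[ 0.3227 -0.2019]
 [ 0.4867 -0.2136]
 [ 0.4769 -0.4034]
 [ 0.3133 -0.3888]] [ 0.39989444 -0.30189616]
[0.16444196 0.19004855 0.16417238]
```

```bash
cat >> h.py <<'E'
def phi_of(R): x=R[:,0]; return np.arctan2(x[1],x[0])
def plan(xyz,phideg,s=None):
    """delta from measured pose to target (TCP), tool-down with x-axis heading phideg.
    prints tool-frame shift in current frame, full tool rotation vector, and shift in target frame"""
    s=s or ctrl.get_state(); R=toolR(s).as_matrix(); p=s['position']
    f=np.radians(phideg); X=np.array([np.cos(f),np.sin(f),0]); Y=np.array([0,0,-1.]); Rt=np.c_[X,Y,np.cross(X,Y)]
    d=(np.array(xyz)-p)*1000
    rv=Ro.from_matrix(R.T@Rt).as_rotvec()
    print('t=%.2f pos'%s['time'],p.round(4),'phi %.2f'%np.degrees(phi_of(R)),'F',np.round(s['ft_force'],1),'grip %.3f'%s['grip_width'])
    print(' shift now-frame',(R.T@d).round(1),' turn',rv.round(3),' shift target-frame',(Rt.T@d).round(1))
E
python3 - <<'E'
from h import *
ct=ctrl.camera_info('top')
for n,p,dv in (('A',(201.4,279.4),(115,-48)),('B',(255.6,279.6),(92,75)),('C',(299.2,281.2),(35,113))):
    a=onz(ct,*p,.036); q=onz(ct,p[0]+dv[0]/10,p[1]+dv[1]/10,.036); v=q-a; print(n,a.round(4),np.degrees(np.arctan2(v[1],v[0])).round(1))
plan((0.46,-0.15,0.32),-115)
E
```

```text
A [0.4119 0.3117 0.036 ] -66.6
B [0.4125 0.1677 0.036 ] -128.4
C [0.4092 0.052  0.036 ] -162.1
t=0.15 pos [ 0.2836 -0.5845  0.2218] phi -154.11 F [ 0.7 -0.4  0. ] grip 1.002
 shift now-frame [-348.4  -97.8 -313.9]  turn [ 0.001 -0.683 -0.   ]  shift target-frame [-468.3  -98.2  -23.7]
```

Request:
play_rows(
  translation=[
    [-26,-9.8,-23.5],
    [-26,-9.8,-23.5],
    [-26,-9.8,-23.5],
    [-26,-9.8,-23.5],
    [-26,-9.8,-23.5],
    [-26,-9.8,-23.5],
    [-26,-9.8,-23.5],
    [-26,-9.8,-23.5],
    [-26,-9.8,-23.5],
    [-26,-9.8,-23.5],
  ],
  turn=[
    [0,0,0],
    [0,0,0],
    [0,0,0],
    [0,0,0],
    [0,0,0],
    [0,0,0],
    [0,0,0],
    [0,0,0],
    [0,0,0],
    [0,0,0],
  ],
  fingers=[0.2,0.2,0.2,0.2,0.2,0.2,0.2,0.2,0.2,0.2],
  grip_force=20,
)

```text
time: 0.98
position: [0.4152, -0.2581, 0.3209]
tool_rot: [-0.453, 1.97, -1.971]
ft_force: [0.9, -1.1, 0.7]
grip_width: 0.598
```

```bash
python3 -c "
from h import *
plan((0.46,-0.15,0.32),-95)
plan((0.45,0.17,0.28),-90)"
```

```text
t=0.98 pos [ 0.4152 -0.2581  0.3209] phi -154.11 F [ 0.9 -1.1  0.7] grip 0.598
 shift now-frame [-87.5   0.9 -77.7]  turn [-0.    -1.032  0.   ]  shift target-frame [-111.6    0.9   35.2]
t=0.98 pos [ 0.4152 -0.2581  0.3209] phi -154.11 F [ 0.9 -1.1  0.7] grip 0.598
 shift now-frame [-218.2   40.7 -370. ]  turn [ 0.    -1.119  0.   ]  shift target-frame [-428.1   40.9   34.8]
```

Tracking is tight. Rotate, then move over the blocks.

Request:
play_rows(
  translation=[
    [0,0,0],
    [0,0,0],
    [0,0,0],
    [0,0,0],
    [0,0,0],
    [0,0,0],
    [0,0,0],
    [0,0,0],
    [0,0,0],
    [0,0,30],
  ],
  turn=[
    [0,-0.124,0],
    [0,-0.124,0],
    [0,-0.124,0],
    [0,-0.124,0],
    [0,-0.124,0],
    [0,-0.124,0],
    [0,-0.124,0],
    [0,-0.124,0],
    [0,-0.124,0],
    [0,0,0],
  ],
  fingers=[0.2,0.2,0.2,0.2,0.2,0.2,0.2,0.2,0.2,0.2],
)

```text
time: 1.82
position: [0.4413, -0.2618, 0.3212]
tool_rot: [-1.212, 1.212, -1.211]
ft_force: [1.1, -0.9, 0.8]
grip_width: 0.598
```

Request:
play_rows(
  translation=[
    [-41,0,0],
    [-41,0,0],
    [-41,0,0],
    [-41,0,0],
    [-41,0,0],
    [-41,0,0],
    [-41,0,0],
    [-41,0,0],
    [-38,0,0],
    [-38,10,0],
  ],
  turn=[
    [0,0,0],
    [0,0,0],
    [0,0,0],
    [0,0,0],
    [0,0,0],
    [0,0,0],
    [0,0,0],
    [0,0,0],
    [0,0,0],
    [0,0,0],
  ],
  fingers=[0.2,0.2,0.2,0.2,0.2,0.2,0.2,0.2,0.2,0.2],
)

```text
time: 2.65
position: [0.4466, 0.1464, 0.312]
tool_rot: [-1.205, 1.208, -1.213]
ft_force: [1.9, 0.4, -0.7]
grip_width: 0.603
```

```bash
python3 -c "
from h import *
plan((0.45,0.17,0.28),-90)
im=ctrl.get_image('wrist'); cv2.imwrite('pics/w1.png',im)
im=ctrl.get_image('top'); cv2.imwrite('pics/t1.png',im)
"
```

```text
t=2.65 pos [0.4466 0.1464 0.312 ] phi -90.16 F [ 1.9  0.4 -0.7] grip 0.603
 shift now-frame [-23.7  32.1   3.2]  turn [-0.004 -0.003  0.   ]  shift target-frame [-23.6  32.    3.4]
```

View pics/w1.png

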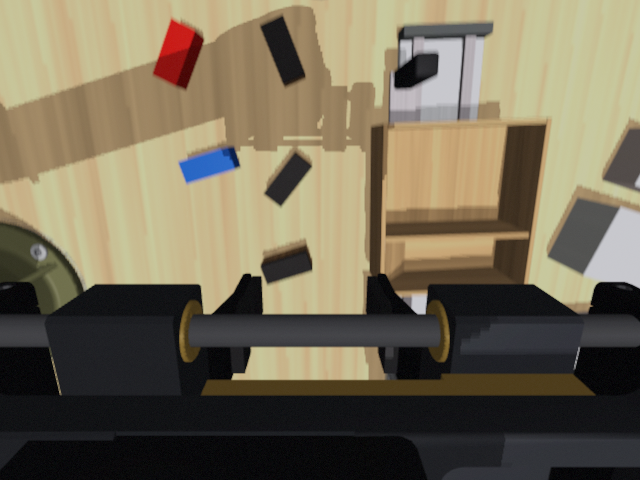

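Wrist view shows the three black blocks at (283,50), (288,178), (286,262), tray rim corners and grip post (416,68). Measuring.

```bash
cat > blk.py <<'E'
from h import *
def blocks(im,c,roi=None,maxv=62,show=True):
    m=(im.max(2)<maxv).astype(np.uint8)
    if roi is not None:
        z=np.zeros_like(m); x0,y0,x1,y1=roi; z[y0:y1,x0:x1]=m[y0:y1,x0:x1]; m=z
    out=[]
    for k in cv2.findContours(m,0,1)[0]:
        if cv2.contourArea(k)<250: continue
        W=np.array([onz(c,*p[0],.036)[:2] for p in k.astype(float)],np.float32)*1000
        r=cv2.minAreaRect(W); b=cv2.boxPoints(r); e1,e2=b[1]-b[0],b[2]-b[1]
        L=e1 if np.linalg.norm(e1)>np.linalg.norm(e2) else e2
        print('px',k.mean(0)[0].round(0),'ctr',np.round(r[0],1),'size',np.round(sorted(r[1]),1),'long dir',np.degrees(np.arctan2(L[1],L[0])).round(1))
E
python3 - <<'E'
from blk import *
c=ctrl.camera_info('wrist'); im=cv2.imread('pics/w1.png')
blocks(im,c,(220,0,340,290))
print('tray corners',[onz(c,*p,.102).round(4) for p in ((372,126),(549,119),(386,236),(382,239))])
print('post top?',onz(c,424,58,.123))
cv2.imwrite('pics/w1c.png',cv2.resize(im[0:300,360:570],None,fx=2,fy=2))
cv2.imwrite('pics/w1d.png',cv2.resize(im[0:290,230:340],None,fx=2,fy=2))
E
```

```text
px [249. 283.] ctr [357.6  41.1] size [21.5 33.6] long dir 0.6
px [287. 265.] ctr [408.3  65.6] size [31.4 64.2] long dir 19.2
px [288. 179.] ctr [411.3 176.8] size [23.9 60.9] long dir 52.4
px [283.  51.] ctr [407.8 318.4] size [25.8 64.8] long dir -67.2
tray corners [array([0.5012, 0.2379, 0.102 ]), array([0.6767, 0.2463, 0.102 ]), array([0.5228, 0.1241, 0.102 ]), array([0.5186, 0.1206, 0.102 ])]
post top? [0.54138821 0.29577344 0.123     ]
```

View pics/w1c.png

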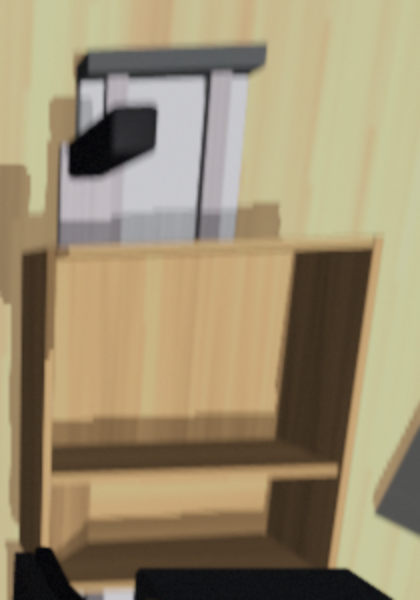

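View pics/w1d.png

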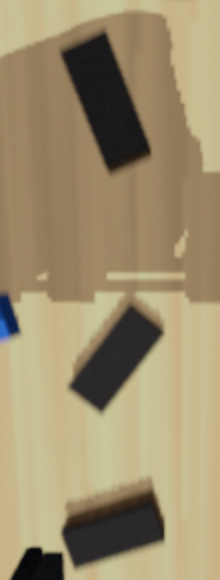

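Run:
```python
from blk import *
plan((0.45,0.17,0.28),-90)
c=ctrl.camera_info('wrist'); im=ctrl.get_image('wrist'); cv2.imwrite('pics/w2.png',im)
t=ctrl.get_image('top'); cv2.imwrite('pics/t2.png',t)
blocks(im,c,(260,0,340,290))
plan((0.45,0.17,0.28),-90)
cv2.imwrite('pics/t2c.png',cv2.resize(t[160:345,170:330],None,fx=3,fy=3))
```

```text
t=2.75 pos [0.4441 0.1514 0.3098] phi -89.50 F [-0.2 -0.5  0.6] grip 0.602
 shift now-frame [-18.5  29.8   6.1]  turn [ 0.001  0.009 -0.002]  shift target-frame [-18.6  29.8   5.9]
px [289. 270.] ctr [411.   56.8] size [35.4 65. ] long dir 18.4
px [291. 186.] ctr [415.4 168.6] size [25.6 63.6] long dir 51.6
px [288.  58.] ctr [413.6 311.2] size [26.6 66.5] long dir -67.7
t=2.85 pos [0.4457 0.1448 0.3101] phi -90.00 F [-0.1 -0.7 -0.6] grip 0.605
 shift now-frame [-25.2  30.1   4.3]  turn [ 0.001 -0.     0.001]  shift target-frame [-25.2  30.1   4.3]
```

View pics/t2c.png

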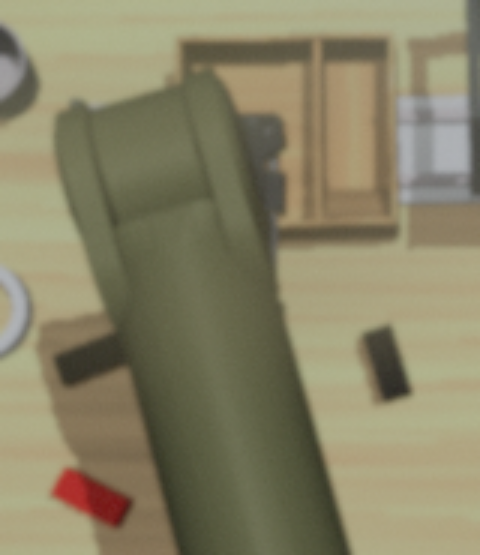

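Run:
```python
from blk import *
plan((0.414,0.1685,0.12),-128.4)
plan((0.414,0.1685,0.011),-128.4)
```

```text
t=2.85 pos [0.4457 0.1448 0.3101] phi -90.00 F [-0.1 -0.7 -0.6] grip 0.605
 shift now-frame [-23.8 190.1 -31.6]  turn [0.001 0.67  0.001]  shift target-frame [  1.1 190.1 -39.6]
t=2.85 pos [0.4457 0.1448 0.3101] phi -90.00 F [-0.1 -0.7 -0.6] grip 0.605
 shift now-frame [-23.9 299.1 -31.5]  turn [0.001 0.67  0.001]  shift target-frame [  1.1 299.1 -39.6]
```

Request:
play_rows(
  translation=[
    [0,30,0],
    [0,30,0],
    [0,30,0],
    [0,30,0],
    [0,30,0],
    [0,30,0],
    [0,5,-20],
    [0,5,-20],
    [0,0,0],
    [0,0,0],
  ],
  turn=[
    [0,0.112,0],
    [0,0.112,0],
    [0,0.112,0],
    [0,0.112,0],
    [0,0.112,0],
    [0,0.11,0],
    [0,0,0],
    [0,0,0],
    [0,0,0],
    [0,0,0],
  ],
  fingers=[0.2,0.2,0.2,0.2,0.2,0.2,0.2,0.2,0.2,0.2],
)

```text
time: 3.68
position: [0.4149, 0.1676, 0.1203]
tool_rot: [-0.812, 1.685, -1.687]
ft_force: [0.0, 0.1, -0.0]
grip_width: 0.6
```

Run:
```python
from blk import *
plan((0.414,0.1685,0.011),-128.4)
im=ctrl.get_image('wrist'); cv2.imwrite('pics/w3.png',im)
im=ctrl.get_image('scene'); cv2.imwrite('pics/s3.png',im)
plan((0.414,0.1685,0.011),-128.4)
```

```text
t=3.68 pos [0.4149 0.1676 0.1203] phi -128.61 F [ 0.   0.1 -0. ] grip 0.600
 shift now-frame [ -0.2 109.3  -1.4]  turn [-0.001 -0.004  0.001]  shift target-frame [-1.000e-01  1.093e+02 -1.300e+00]
t=3.78 pos [0.4162 0.1674 0.121 ] phi -128.70 F [1.2 0.3 0.3] grip 0.600
 shift now-frame [  0.6 110.   -2.5]  turn [-0.001 -0.005 -0.   ]  shift target-frame [  0.5 110.   -2.4]
```

View pics/w3.png

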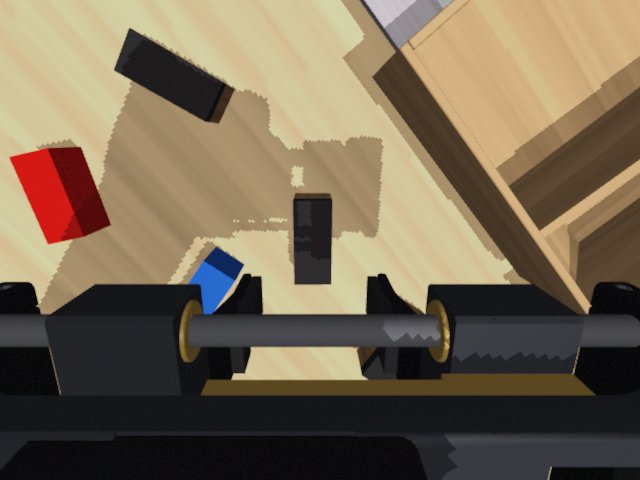

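View pics/s3.png

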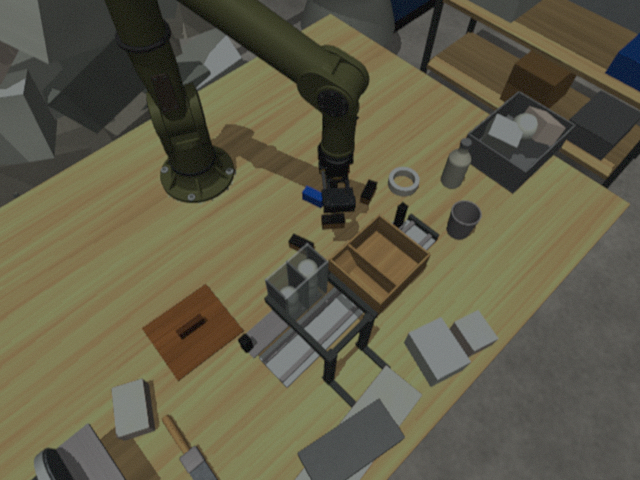

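Request:
play_rows(
  translation=[
    [0,20,-1],
    [0,30,0],
    [0,30,0],
    [0,20,0],
    [0,9.5,0],
    [0,0,0],
    [0,0,0],
    [0,0,0],
    [0,0,0],
    [0,0,0],
  ],
  turn=[
    [0,0,0],
    [0,0,0],
    [0,0,0],
    [0,0,0],
    [0,0,0],
    [0,0,0],
    [0,0,0],
    [0,0,0],
    [0,0,0],
    [0,0,0],
  ],
  fingers=[0.05,0.05,0.05,0.05,0.05,0.05,-1,-1,-1,-1],
  grip_force=25,
)

```text
time: 4.62
position: [0.4155, 0.1697, 0.0123]
tool_rot: [-0.809, 1.684, -1.686]
ft_force: [0.2, -0.6, 2.0]
grip_width: 0.321
```

Run:
```python
from blk import *
plan((0.414,0.1685,0.011),-128.4)
```

```text
t=4.62 pos [0.4155 0.1697 0.0123] phi -128.58 F [ 0.2 -0.6  2. ] grip 0.321
 shift now-frame [ 1.9  1.3 -0.4]  turn [-0.002 -0.003 -0.002]  shift target-frame [ 1.9  1.3 -0.4]
```

Request:
play_rows(
  translation=[
    [0,-15,0],
    [0,-25,0],
    [0,-35,0],
    [0,-35,0],
    [0,-30,0],
    [0,-20,0],
    [0,0,0],
    [0,0,0],
    [0,0,0],
    [0,0,0],
  ],
  turn=[
    [0,0,0],
    [0,0,0],
    [0,-0.1,0],
    [0,-0.12,0],
    [0,-0.12,0],
    [0,-0.12,0],
    [0,-0.12,0],
    [0,-0.118,0],
    [0,0,0],
    [0,0,0],
  ],
  fingers=[-1,-1,-1,-1,-1,-1,-1,-1,-1,-1],
)

```text
time: 5.45
position: [0.4142, 0.1696, 0.1714]
tool_rot: [-1.219, 1.192, -1.194]
ft_force: [0.2, 0.3, 0.7]
grip_width: 0.32
```

Run:
```python
from blk import *
plan((0.6057,0.1925,0.172),-88.6)
c=ctrl.camera_info('wrist');im=ctrl.get_image('wrist'); cv2.imwrite('pics/w4.png',im)
plan((0.6057,0.1925,0.172),-88.6)
```

```text
t=5.45 pos [0.4142 0.1696 0.1714] phi -88.74 F [0.2 0.3 0.7] grip 0.320
 shift now-frame [-18.6  -0.5 192. ]  turn [-0.001 -0.002  0.001]  shift target-frame [-18.2  -0.6 192. ]
t=5.50 pos [0.4141 0.1696 0.1711] phi -88.74 F [ 0.  -0.5  0.2] grip 0.318
 shift now-frame [-18.7  -0.8 192.1]  turn [-0.    -0.002  0.   ]  shift target-frame [-18.2  -0.9 192.1]
```

View pics/w4.png

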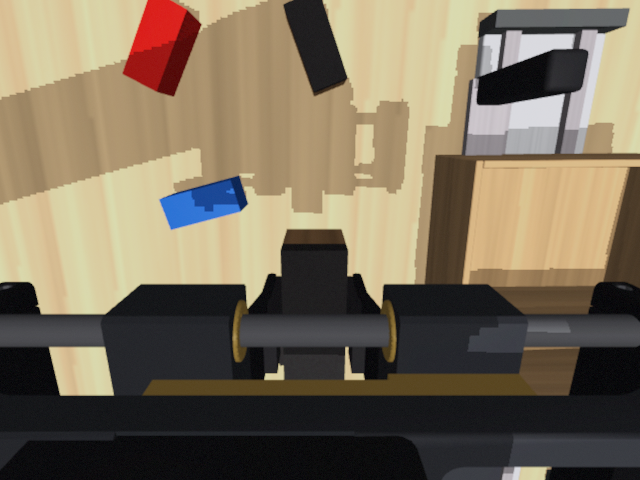

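Run:
```python
from blk import *
c=ctrl.camera_info('wrist');im=cv2.imread('pics/w4.png')
print('corner',onz(c,435,154,.102), 'inner',onz(c,478,165,.102),'outer edge right',onz(c,630,152,.102))
for p in ((551,56),(586,49),(584,87),(552,91)): print('post',onz(c,*p,.123))
cv2.imwrite('pics/w4c.png',cv2.resize(im[0:180,420:640],None,fx=3.4,fy=3.4))
```

```text
corner [0.48995378 0.23575846 0.102     ] inner [0.51836994 0.22955158 0.102     ] outer edge right [0.61376628 0.23991899 0.102     ]
post [0.53925691 0.28924592 0.123     ]
post [0.55729665 0.29307208 0.123     ]
post [0.5606571  0.27428888 0.123     ]
post [0.54347071 0.27183574 0.123     ]
```

View pics/w4c.png

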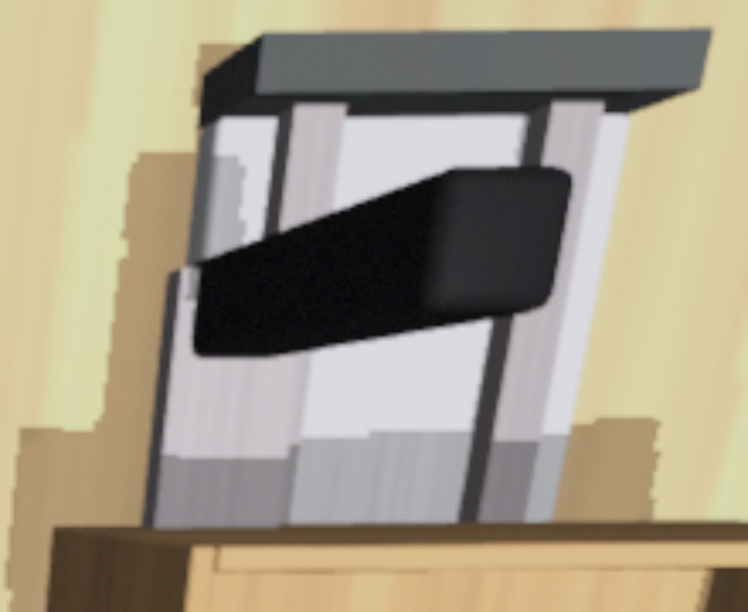

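Run:
```python
from blk import *
c=ctrl.camera_info('wrist');print(-c['R'].T@c['t'])
f=lambda p:(420+p[0]/3.4,p[1]/3.4)
print('corner',onz(c,*f((188,545)),.102),'edge',onz(c,*f((748,538)),.102))
for p in ((440,170),(570,170),(548,310),(428,310)): print('post',onz(c,*f(p),.123))
```

```text
[0.412573   0.24425627 0.33218792]
corner [0.51618984 0.23245659 0.102     ] edge [0.62120472 0.23622133 0.102     ]
post [0.53779594 0.29212606 0.123     ]
post [0.55829402 0.29261232 0.123     ]
post [0.55960003 0.27212709 0.123     ]
post [0.5401119  0.27166567 0.123     ]
```

Request:
play_rows(
  translation=[
    [-2,0,20],
    [-3,0,35],
    [-4,0,40],
    [-4,0,40],
    [-2.7,0,30],
    [-1,0,16],
    [0,0,8],
    [0,0,0],
    [0,0,0],
    [0,0,0],
  ],
  turn=[
    [0,0,0],
    [0,0,0],
    [0,0,0],
    [0,0,0],
    [0,0,0],
    [0,0,0],
    [0,0,0],
    [0,0,0],
    [0,0,0],
    [0,0,0],
  ],
  fingers=[-1,-1,-1,-1,-1,-1,-1,-1,-1,-1],
)

```text
time: 6.33
position: [0.6014, 0.1913, 0.1712]
tool_rot: [-1.222, 1.19, -1.191]
ft_force: [-0.1, 0.2, -0.3]
grip_width: 0.318
```

Run:
```python
from blk import *
c=ctrl.camera_info('wrist');im=ctrl.get_image('wrist'); cv2.imwrite('pics/w5.png',im)
plan((0.6027,0.1905,0.043),-88.6)
cv2.imwrite('pics/t5.png',ctrl.get_image('top'))
```

```text
t=6.38 pos [0.6015 0.1912 0.1714] phi -88.53 F [ 0.3 -0.8 -0.4] grip 0.316
 shift now-frame [  0.6 128.4   1.2]  turn [-0.     0.001  0.001]  shift target-frame [  0.7 128.4   1.2]
```

View pics/w5.png

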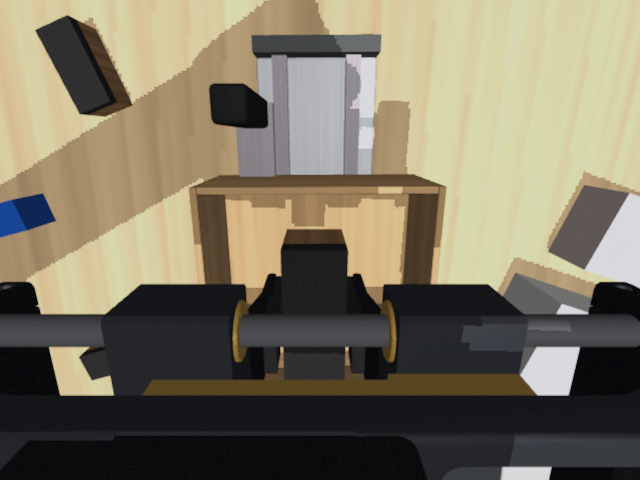

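Run:
```python
from blk import *
c=ctrl.camera_info('wrist')
a,b=onz(c,191,186,.102),onz(c,445,187,.102); print(a,b,(a+b)/2,np.linalg.norm(a-b),(b-a)[1]/(b-a)[0])
for p in ((211,84),(247,84),(211,121),(241,126)): print('post',onz(c,*p,.123))
print(onz(c,282,248,.052+.171-.02), onz(c,346,248,.2))
```

```text
[0.52055006 0.23281319 0.102     ] [0.68656589 0.23664637 0.102     ] [0.60355797 0.23472978 0.102     ] 0.16606007173875326 0.0230892577789115
post [0.54265022 0.2922272  0.123     ]
post [0.56243972 0.29276503 0.123     ]
post [0.54161369 0.27286662 0.123     ]
post [0.55847816 0.27062939 0.123     ]
[0.58875143 0.22427981 0.203     ] [0.61375804 0.2239983  0.2       ]
```

Request:
play_rows(
  translation=[
    [1,20,2],
    [0,30,0],
    [0,30,0],
    [0,25,0],
    [0,15,0],
    [0,8,0],
    [0,0,0],
    [0,0,0],
    [0,0,0],
    [0,0,0],
  ],
  turn=[
    [0,0,0],
    [0,0,0],
    [0,0,0],
    [0,0,0],
    [0,0,0],
    [0,0,0],
    [0,0,0],
    [0,0,0],
    [0,0,0],
    [0,0,0],
  ],
  fingers=[-1,-1,-1,-1,-1,-1,-1,-0.1,-0.1,-0.1],
)

```text
time: 7.27
position: [0.6059, 0.1906, 0.0449]
tool_rot: [-1.218, 1.189, -1.192]
ft_force: [-1.3, 0.4, -0.5]
grip_width: 0.426
```

Request:
play_rows(
  translation=[
    [0,0,0],
    [0,-10,0],
    [0,-25,0],
    [0,-35,0],
    [0,-35,0],
    [0,-30,0],
    [0,-15,0],
    [0,0,0],
    [0,0,0],
    [0,0,0],
  ],
  turn=[
    [0,0,0],
    [0,0,0],
    [0,0,0],
    [0,0,0],
    [0,0,0],
    [0,0,0],
    [0,0,0],
    [0,0,0],
    [0,0,0],
    [0,0,0],
  ],
  fingers=[-0.1,-0.1,-0.1,-0.1,-0.1,-0.1,-0.1,-0.1,-0.1,-0.1],
)

```text
time: 8.1
position: [0.6042, 0.1897, 0.1923]
tool_rot: [-1.222, 1.191, -1.191]
ft_force: [0.1, -0.7, -0.3]
grip_width: 0.453
```

Run:
```python
from blk import *
im=ctrl.get_image('wrist'); cv2.imwrite('pics/w6.png',im)
im=ctrl.get_image('scene'); cv2.imwrite('pics/s6.png',im[150:350,230:450])
t=ctrl.get_image('top'); cv2.imwrite('pics/t6.png',t)
c=ctrl.camera_info('top'); blocks(cv2.resize(t,None,fx=1,fy=1),c,(170,250,330,350),85)
plan((0.412,0.3115,0.18),-67)
```

```text
px [302. 309.] ctr [354.1  27.5] size [121.8 266.6] long dir 26.7
t=8.25 pos [0.604  0.1896 0.1915] phi -88.56 F [0.5 0.2 1. ] grip 0.448
 shift now-frame [-126.7   11.9 -188.8]  turn [ 0.003 -0.376  0.   ]  shift target-frame [-187.2   11.5 -129.1]
```

View pics/w6.png

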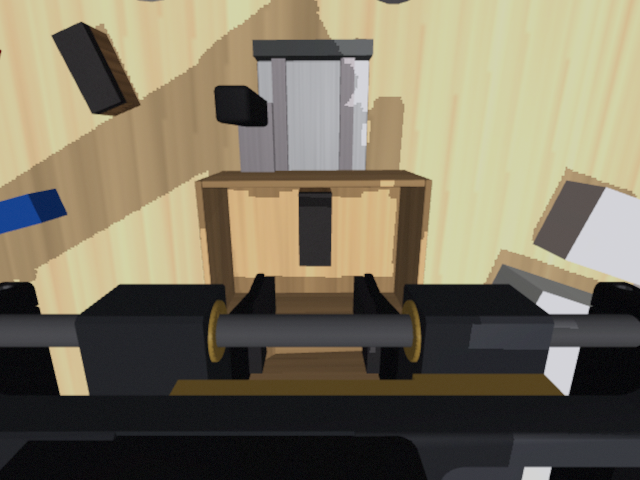

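View pics/t6.png

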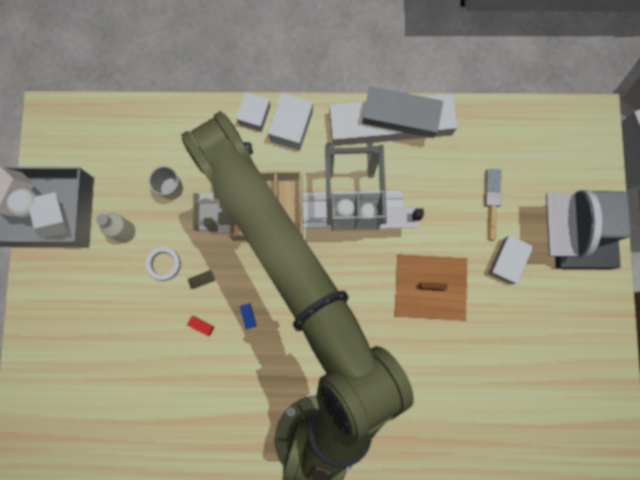

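Request:
play_rows(
  translation=[
    [0,0,0],
    [0,0,0],
    [0,0,0],
    [0,0,0],
    [-32,5,-22],
    [-33,14,-22],
    [-33,14,-22],
    [-33,14,-22],
    [-32,15,-22],
    [-24,10,-19],
  ],
  turn=[
    [0,-0.09,0],
    [0,-0.1,0],
    [0,-0.1,0],
    [0,-0.086,0],
    [0,0,0],
    [0,0,0],
    [0,0,0],
    [0,0,0],
    [0,0,0],
    [0,0,0],
  ],
  fingers=[0.2,0.2,0.2,0.2,0.2,0.2,0.2,0.2,0.2,0.2],
)

```text
time: 9.08
position: [0.41, 0.3123, 0.1194]
tool_rot: [-1.376, 0.909, -0.906]
ft_force: [-0.8, 0.6, -0.4]
grip_width: 0.6
```

Request:
play_rows(
  translation=[
    [0,0,0],
    [0,0,0],
    [0,0,0],
    [0,0,0],
    [0,0,0],
    [0,0,0],
    [0,0,0],
    [0,0,0],
    [0,0,0],
    [0,0,0],
  ],
  turn=[
    [0,0,0],
    [0,0,0],
    [0,0,0],
    [0,0,0],
    [0,0,0],
    [0,0,0],
    [0,0,0],
    [0,0,0],
    [0,0,0],
    [0,0,0],
  ],
  fingers=[0.2,0.2,0.2,0.2,0.2,0.2,0.2,0.2,0.2,0.2],
)

```text
time: 9.92
position: [0.414, 0.3112, 0.1214]
tool_rot: [-1.373, 0.909, -0.909]
ft_force: [-1.0, -0.8, 0.6]
grip_width: 0.601
```

Run:
```python
from blk import *
c=ctrl.camera_info('wrist');im=ctrl.get_image('wrist'); cv2.imwrite('pics/w7.png',im)
blocks(im,c,(270,150,360,290))
plan((0.412,0.3115,0.011),-67)
```

```text
px [314. 236.] ctr [412.3 315.7] size [26.5 64.6] long dir -67.7
t=9.97 pos [0.414  0.3113 0.1214] phi -67.02 F [-0.8 -0.1 -0.3] grip 0.598
 shift now-frame [ -1.  110.4  -1.7]  turn [ 0. -0.  0.]  shift target-frame [ -1.  110.4  -1.7]
```

View pics/w7.png

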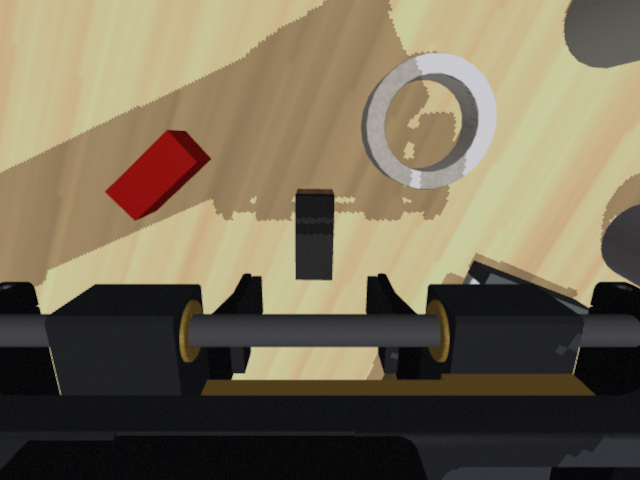

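Request:
play_rows(
  translation=[
    [-2,20,-1],
    [0,30,0],
    [0,30,0],
    [0,20,0],
    [0,10,0],
    [0,0,0],
    [0,0,0],
    [0,0,0],
    [0,0,0],
    [0,0,0],
  ],
  turn=[
    [0,0,0],
    [0,0,0],
    [0,0,0],
    [0,0,0],
    [0,0,0],
    [0,0,0],
    [0,0,0],
    [0,0,0],
    [0,0,0],
    [0,0,0],
  ],
  fingers=[0.1,0.1,0.1,0.1,0.1,0.1,-1,-1,-1,-1],
  grip_force=25,
)

```text
time: 10.8
position: [0.4132, 0.3132, 0.0127]
tool_rot: [-1.371, 0.908, -0.91]
ft_force: [-0.2, 0.6, 0.0]
grip_width: 0.332
```

Request:
play_rows(
  translation=[
    [0,0,0],
    [0,-15,0],
    [0,-30,0],
    [0,-35,0],
    [0,-35,0],
    [0,-30,0],
    [0,-15,0],
    [0,0,0],
    [0,0,0],
    [0,0,0],
  ],
  turn=[
    [0,0,0],
    [0,0,0],
    [0,0,0],
    [0,0.094,0],
    [0,0.095,0],
    [0,0.095,0],
    [0,0.095,0],
    [0,0,0],
    [0,0,0],
    [0,0,0],
  ],
  fingers=[-1,-1,-1,-1,-1,-1,-1,-1,-1,-1],
)

```text
time: 11.63
position: [0.4117, 0.3122, 0.1709]
tool_rot: [-1.222, 1.192, -1.192]
ft_force: [-0.1, -0.8, -1.1]
grip_width: 0.319
```

Run:
```python
from blk import *
T=np.array([0.605,0.1395]);y=0.024;R=np.array([[np.cos(y),-np.sin(y)],[np.sin(y),np.cos(y)]])
for p in ((-.043,.0125),(.043,.0125)): print(T+R@np.array(p))
q=T+R@np.array((-.043,.0125)); plan((q[0],q[1],0.172),-88.6)
```

```text
[0.56171241 0.1509645 ]
[0.64768765 0.1530283 ]
t=11.63 pos [0.4117 0.3122 0.1709] phi -88.64 F [-0.1 -0.8 -1.1] grip 0.319
 shift now-frame [164.8  -1.  146.2]  turn [ 0.001 -0.001  0.001]  shift target-frame [164.9  -1.1 146.1]
```

Request:
play_rows(
  translation=[
    [14,0,12],
    [24,0,21],
    [29,0,26],
    [29,0,26],
    [29,0,26],
    [22,0,20],
    [12,0,10],
    [5.8,0,5.2],
    [0,0,0],
    [0,0,0],
  ],
  turn=[
    [0,0,0],
    [0,0,0],
    [0,0,0],
    [0,0,0],
    [0,0,0],
    [0,0,0],
    [0,0,0],
    [0,0,0],
    [0,0,0],
    [0,0,0],
  ],
  fingers=[-1,-1,-1,-1,-1,-1,-1,-1,-1,-1],
)

```text
time: 12.47
position: [0.5605, 0.1531, 0.1709]
tool_rot: [-1.221, 1.193, -1.189]
ft_force: [-0.1, 0.5, -0.3]
grip_width: 0.317
```

Run:
```python
from blk import *
c=ctrl.camera_info('wrist');im=ctrl.get_image('wrist'); cv2.imwrite('pics/w8.png',im)
plan((.5617,.151,0.043),-88.6)
```

```text
t=12.52 pos [0.5603 0.1537 0.1712] phi -88.52 F [-0.2  0.1 -1.6] grip 0.325
 shift now-frame [  2.9 128.2   1.5]  turn [ 0.001  0.001 -0.001]  shift target-frame [  2.8 128.2   1.3]
```

View pics/w8.png

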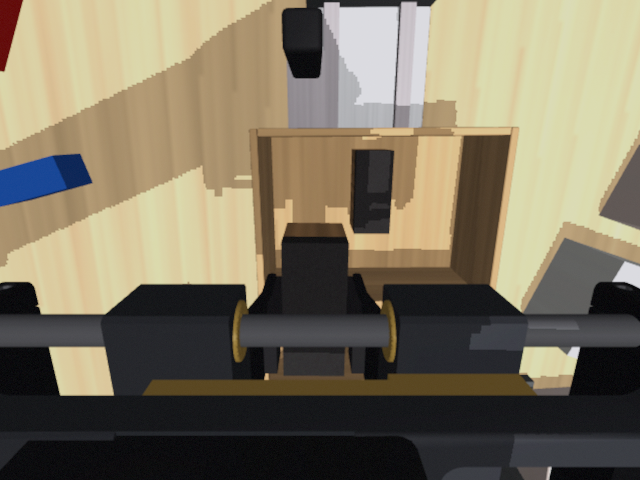

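Request:
play_rows(
  translation=[
    [2,20,2],
    [0,30,0],
    [0,30,0],
    [0,25,0],
    [0,15,0],
    [0,8,0],
    [0,0,0],
    [0,0,0],
    [0,0,0],
    [0,0,0],
  ],
  turn=[
    [0,0,0],
    [0,0,0],
    [0,0,0],
    [0,0,0],
    [0,0,0],
    [0,0,0],
    [0,0,0],
    [0,0,0],
    [0,0,0],
    [0,0,0],
  ],
  fingers=[-1,-1,-1,-1,-1,-1,-1,-0.18,-0.18,-0.18],
)

```text
time: 13.35
position: [0.5653, 0.1498, 0.0452]
tool_rot: [-1.217, 1.191, -1.194]
ft_force: [0.3, 0.3, -0.7]
grip_width: 0.399
```

Request:
play_rows(
  translation=[
    [0,0,0],
    [0,-10,0],
    [0,-25,0],
    [0,-35,0],
    [0,-35,0],
    [0,-30,0],
    [0,-15,0],
    [0,0,0],
    [0,0,0],
    [0,0,0],
  ],
  turn=[
    [0,0,0],
    [0,0,0],
    [0,0,0],
    [0,0,0],
    [0,0,0],
    [0,0,0],
    [0,0,0],
    [0,0,0],
    [0,0,0],
    [0,0,0],
  ],
  fingers=[-0.18,-0.18,-0.18,-0.18,-0.18,-0.18,-0.18,-0.18,-0.18,-0.18],
)

```text
time: 14.18
position: [0.5636, 0.1489, 0.1929]
tool_rot: [-1.221, 1.193, -1.193]
ft_force: [0.1, 0.1, 0.5]
grip_width: 0.407
```

Run:
```python
from blk import *
im=ctrl.get_image('wrist'); cv2.imwrite('pics/w9.png',im)
im=ctrl.get_image('scene'); cv2.imwrite('pics/s9.png',im)
plan((0.43,0.056,0.18),-162)
```

```text
t=14.28 pos [0.5632 0.1488 0.1921] phi -88.74 F [ 0.2 -0.  -0.2] grip 0.408
 shift now-frame [  89.8   12.5 -135.2]  turn [0.002 1.279 0.002]  shift target-frame [155.4  12.1  47.1]
```

View pics/w9.png

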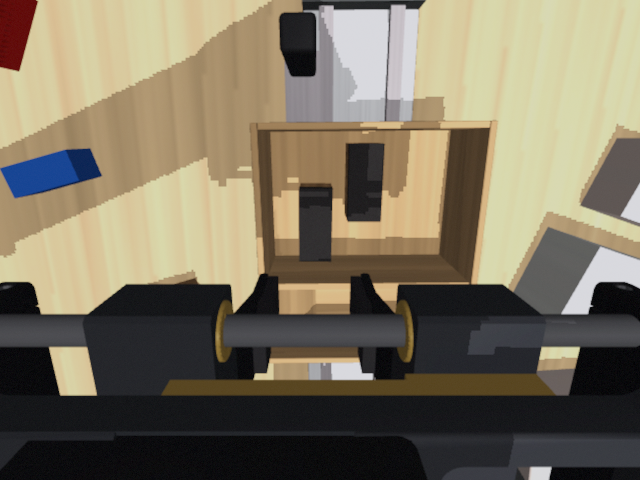

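View pics/s9.png

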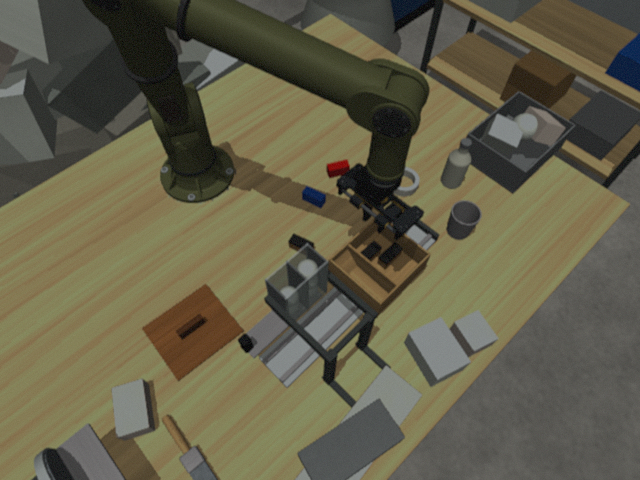

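Request:
play_rows(
  translation=[
    [14,0,-21],
    [20,0,-30],
    [20,0,-30],
    [20,0,-30],
    [16,0,-24],
    [0,10,0],
    [0,10,0],
    [0,10,0],
    [0,10,0],
    [0,10,0],
  ],
  turn=[
    [0,0,0],
    [0,0,0],
    [0,0.09,0],
    [0,0.119,0],
    [0,0.119,0],
    [0,0.119,0],
    [0,0.119,0],
    [0,0.119,0],
    [0,0.119,0],
    [0,0.119,0],
  ],
  fingers=[0.2,0.2,0.2,0.2,0.2,0.2,0.2,0.2,0.2,0.2],
)

```text
time: 15.12
position: [0.4256, 0.0641, 0.1422]
tool_rot: [-0.635, 1.84, -1.839]
ft_force: [0.1, -0.7, 0.8]
grip_width: 0.598
```

Run:
```python
from blk import *
plan((0.42,0.056,0.13),-162)
```

```text
t=15.12 pos [0.4256 0.0641 0.1422] phi -141.97 F [ 0.1 -0.7  0.8] grip 0.598
 shift now-frame [ 9.3 12.2  2.9]  turn [0.    0.35  0.001]  shift target-frame [ 7.8 12.2  5.9]
```

Request:
play_rows(
  translation=[
    [0,3,0],
    [0,3,0],
    [0,3,0],
    [4,0,3],
    [4,0,3],
    [0,0,0],
    [0,0,0],
    [0,0,0],
    [0,0,0],
    [0,0,0],
  ],
  turn=[
    [0,0.117,0],
    [0,0.117,0],
    [0,0.116,0],
    [0,0,0],
    [0,0,0],
    [0,0,0],
    [0,0,0],
    [0,0,0],
    [0,0,0],
    [0,0,0],
  ],
  fingers=[0.2,0.2,0.2,0.2,0.2,0.2,0.2,0.2,0.2,0.2],
)

```text
time: 15.95
position: [0.4208, 0.0562, 0.1345]
tool_rot: [-0.331, 2.048, -2.048]
ft_force: [-0.8, 0.0, -1.0]
grip_width: 0.6
```

Run:
```python
from blk import *
c=ctrl.camera_info('wrist');im=ctrl.get_image('wrist'); cv2.imwrite('pics/w10.png',im)
blocks(im,c,(265,150,365,300))
plan((0.409,0.054,0.011),-162)
```

```text
px [315. 248.] ctr [413.6  52.4] size [27.  68.4] long dir 17.7
t=16.00 pos [0.4208 0.0562 0.1345] phi -161.64 F [ 0.  -0.1  0.3] grip 0.601
 shift now-frame [ 12.  123.5  -1.7]  turn [-0.     0.006 -0.   ]  shift target-frame [ 11.9 123.5  -1.6]
```

View pics/w10.png

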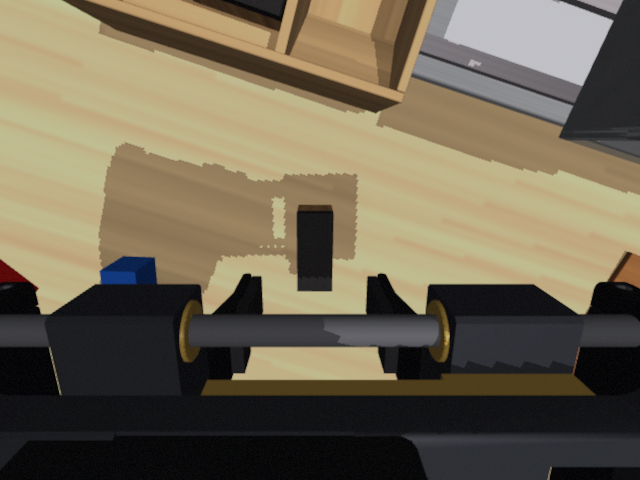

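Request:
play_rows(
  translation=[
    [3,20,1.3],
    [3,30,0],
    [2,30,0],
    [0,25,0],
    [0,18,0],
    [0,0,0],
    [0,0,0],
    [0,0,0],
    [0,0,0],
    [0,0,0],
  ],
  turn=[
    [0,0,0],
    [0,0,0],
    [0,0,0],
    [0,0,0],
    [0,0,0],
    [0,0,0],
    [0,0,0],
    [0,0,0],
    [0,0,0],
    [0,0,0],
  ],
  fingers=[0.1,0.1,0.1,0.1,0.1,0.1,0.1,-1,-1,-1],
  grip_force=25,
)

```text
time: 16.83
position: [0.4148, 0.0521, 0.0127]
tool_rot: [-0.327, 2.046, -2.049]
ft_force: [-0.3, 0.3, 0.4]
grip_width: 0.4
```

Run:
```python
from blk import *
plan((0.411,0.052,0.011),-162)
print(ctrl.get_state()['joint_positions'].round(3))
```

```text
t=16.83 pos [0.4148 0.0521 0.0127] phi -161.69 F [-0.3  0.3  0.4] grip 0.400
 shift now-frame [ 3.7  1.7 -1.1]  turn [-0.002  0.005 -0.002]  shift target-frame [ 3.7  1.7 -1.1]
[ 0.742  0.139 -0.957  2.195  0.15   0.869 -1.559]
```

Request:
play_rows(
  translation=[
    [0,0,0],
    [0,0,0],
    [0,-15,0],
    [0,-25,0],
    [0,-35,0],
    [0,-35,0],
    [0,-30,0],
    [0,-20,0],
    [0,0,0],
    [0,0,0],
  ],
  turn=[
    [0,0,0],
    [0,0,0],
    [0,0,0],
    [0,0,0],
    [0,-0.1,0],
    [0,-0.118,0],
    [0,-0.118,0],
    [0,-0.118,0],
    [0,-0.118,0],
    [0,-0.118,0],
  ],
  fingers=[-1,-1,-1,-1,-1,-1,-1,-1,-1,-1],
)

```text
time: 17.67
position: [0.4146, 0.0521, 0.1732]
tool_rot: [-0.89, 1.601, -1.608]
ft_force: [0.4, 0.2, -1.4]
grip_width: 0.32
```

Request:
play_rows(
  translation=[
    [0,0,0],
    [0,0,0],
    [0,0,0],
    [0,0,0],
    [0,0,0],
    [0,0,0],
    [0,0,0],
    [0,0,0],
    [0,0,0],
    [0,0,0],
  ],
  turn=[
    [0,-0.117,0],
    [0,-0.117,0],
    [0,-0.117,0],
    [0,-0.117,0],
    [0,-0.117,0],
    [0,0,0],
    [0,0,0],
    [0,0,0],
    [0,0,0],
    [0,0,0],
  ],
  fingers=[-1,-1,-1,-1,-1,-1,-1,-1,-1,-1],
)

```text
time: 18.5
position: [0.4135, 0.0523, 0.1714]
tool_rot: [-1.22, 1.192, -1.193]
ft_force: [0.4, -0.6, -1.1]
grip_width: 0.32
```

Run:
```python
from blk import *
plan((0.648,0.153,0.172),-88.6)
im=ctrl.get_image('wrist'); cv2.imwrite('pics/w11.png',im)
```

```text
t=18.50 pos [0.4135 0.0523 0.1714] phi -88.70 F [ 0.4 -0.6 -1.1] grip 0.320
 shift now-frame [-95.4  -0.6 236.7]  turn [-0.    -0.002  0.   ]  shift target-frame [-95.   -0.6 236.9]
```

View pics/w11.png

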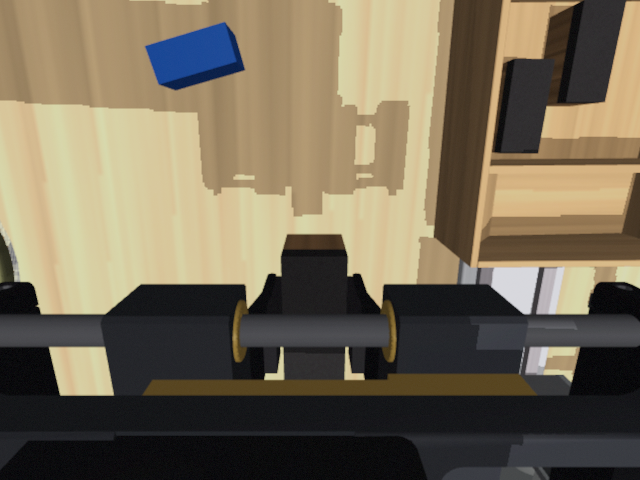

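Request:
play_rows(
  translation=[
    [-10,0,16],
    [-14,0,30],
    [-14,0,36],
    [-14,0,36],
    [-14,0,36],
    [-12,0,35],
    [-9,0,25],
    [-6,0,15],
    [-2.4,0,7.7],
    [0,0,0],
  ],
  turn=[
    [0,0,0],
    [0,0,0],
    [0,0,0],
    [0,0,0],
    [0,0,0],
    [0,0,0],
    [0,0,0],
    [0,0,0],
    [0,0,0],
    [0,0,0],
  ],
  fingers=[-1,-1,-1,-1,-1,-1,-1,-1,-1,-1],
)

```text
time: 19.38
position: [0.6486, 0.1539, 0.1705]
tool_rot: [-1.22, 1.193, -1.19]
ft_force: [-0.8, -0.8, 0.3]
grip_width: 0.321
```

Run:
```python
from blk import *
plan((0.648,0.153,0.043),-88.6)
im=ctrl.get_image('wrist'); cv2.imwrite('pics/w12.png',im)
```

```text
t=19.38 pos [0.6486 0.1539 0.1705] phi -88.64 F [-0.8 -0.8  0.3] grip 0.321
 shift now-frame [  1.1 127.5  -0.5]  turn [ 0.001 -0.001 -0.001]  shift target-frame [  0.9 127.5  -0.6]
```

View pics/w12.png

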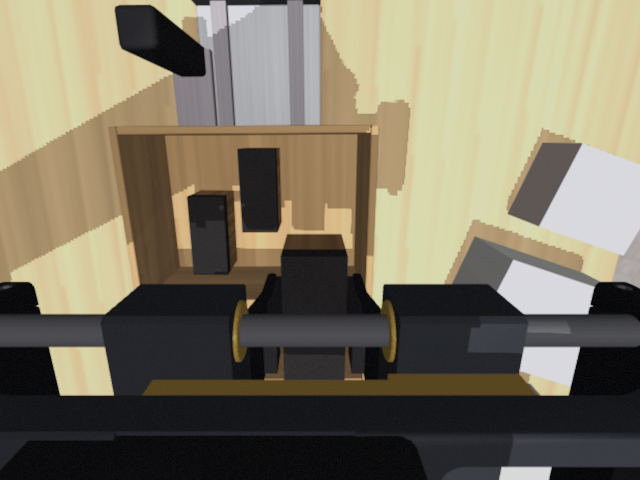

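Request:
play_rows(
  translation=[
    [-2,20,-0.5],
    [0,30,0],
    [0,30,0],
    [0,25,0],
    [0,15,0],
    [0,7.5,0],
    [0,0,0],
    [0,0,0],
    [0,0,0],
    [0,0,0],
  ],
  turn=[
    [0,0,0],
    [0,0,0],
    [0,0,0],
    [0,0,0],
    [0,0,0],
    [0,0,0],
    [0,0,0],
    [0,0,0],
    [0,0,0],
    [0,0,0],
  ],
  fingers=[-1,-1,-1,-1,-1,-1,-1,-0.18,-0.18,-0.18],
)

```text
time: 20.27
position: [0.6486, 0.1558, 0.046]
tool_rot: [-1.218, 1.19, -1.193]
ft_force: [-0.4, 0.4, -0.3]
grip_width: 0.397
```

Request:
play_rows(
  translation=[
    [0,0,0],
    [0,-10,0],
    [0,-25,0],
    [0,-35,0],
    [0,-35,0],
    [0,-30,0],
    [0,-15,0],
    [0,0,0],
    [0,0,0],
    [0,0,0],
  ],
  turn=[
    [0,0,0],
    [0,0,0],
    [0,0,0],
    [0,0,0],
    [0,0,0],
    [0,0,0],
    [0,0,0],
    [0,0,0],
    [0,0,0],
    [0,0,0],
  ],
  fingers=[-0.18,-0.18,-0.18,-0.18,-0.18,-0.18,-0.18,-0.18,-0.18,-0.18],
)

```text
time: 21.1
position: [0.6468, 0.1551, 0.1931]
tool_rot: [-1.222, 1.192, -1.191]
ft_force: [1.2, -0.4, 1.0]
grip_width: 0.41
```

Run:
```python
from blk import *
im=ctrl.get_image('wrist'); cv2.imwrite('pics/w13.png',im)
c=ctrl.camera_info('wrist')
plan((0.549,0.2825,0.19),-88.6)
```

```text
t=21.15 pos [0.6465 0.1549 0.1924] phi -88.62 F [ 0.9 -0.1 -0.7] grip 0.412
 shift now-frame [-129.9    2.5  -94.4]  turn [ 0.002 -0.     0.001]  shift target-frame [-130.     2.4  -94.4]
```

View pics/w13.png

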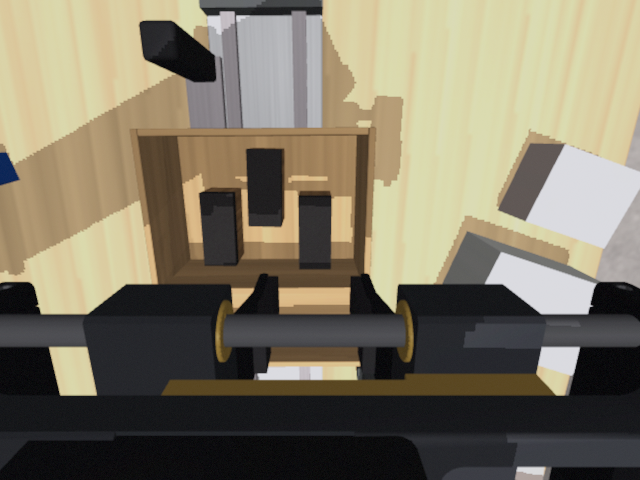

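Request:
play_rows(
  translation=[
    [-14,0,-10],
    [-22,0,-16],
    [-26,0,-19],
    [-26,0,-19],
    [-22,0,-16],
    [-14,0,-10],
    [-6,0,-4.4],
    [0,0,0],
    [0,0,0],
    [0,0,0],
  ],
  turn=[
    [0,0,0],
    [0,0,0],
    [0,0,0],
    [0,0,0],
    [0,0,0],
    [0,0,0],
    [0,0,0],
    [0,0,0],
    [0,0,0],
    [0,0,0],
  ],
  fingers=[0.3,0.3,0.3,0.3,0.3,0.3,0.3,0.3,0.3,0.3],
)

```text
time: 21.98
position: [0.5509, 0.2813, 0.1933]
tool_rot: [-1.22, 1.193, -1.194]
ft_force: [0.0, -0.7, -0.0]
grip_width: 0.654
```

Run:
```python
from blk import *
c=ctrl.camera_info('wrist')
plan((0.549,0.2825,0.081),-88.6)
im=ctrl.get_image('wrist'); cv2.imwrite('pics/w14.png',im)
im=ctrl.get_image('top'); cv2.imwrite('pics/t14.png',im)
```

```text
t=21.98 pos [0.5509 0.2813 0.1933] phi -88.77 F [ 0.  -0.7 -0. ] grip 0.654
 shift now-frame [ -1.4 112.3  -1.8]  turn [ 0.    -0.003  0.001]  shift target-frame [ -1.3 112.3  -1.8]
```

View pics/w14.png

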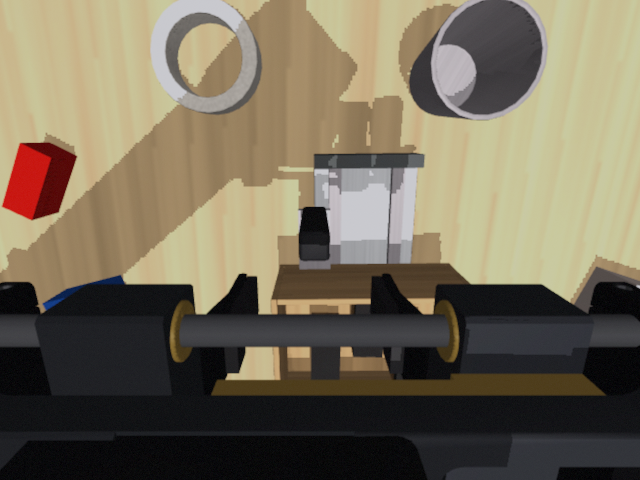

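View pics/t14.png

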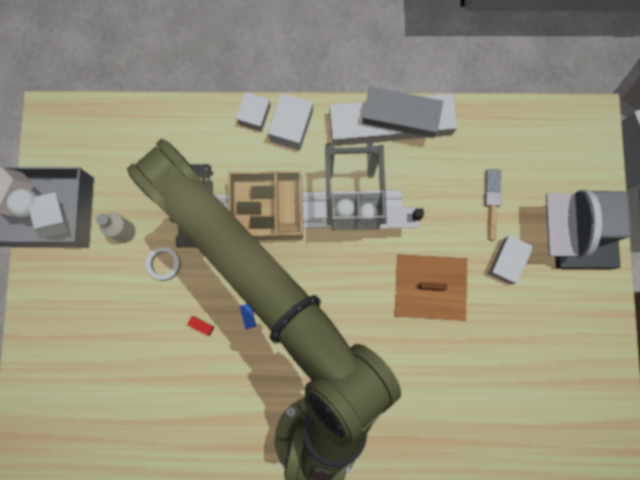

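Run:
```python
from blk import *
c=ctrl.camera_info('wrist')
im=cv2.imread('pics/w14.png'); cv2.imwrite('pics/w14c.png',cv2.resize(im[190:280,270:360],None,fx=6,fy=6))
for p in ((314,232),(314,260),(299,258),(329,258)): print(onz(c,*p,.123))
```

```text
[0.5510344  0.29385077 0.123     ]
[0.55149085 0.27366935 0.123     ]
[0.54103093 0.27490558 0.123     ]
[0.56188393 0.27537827 0.123     ]
```

View pics/w14c.png

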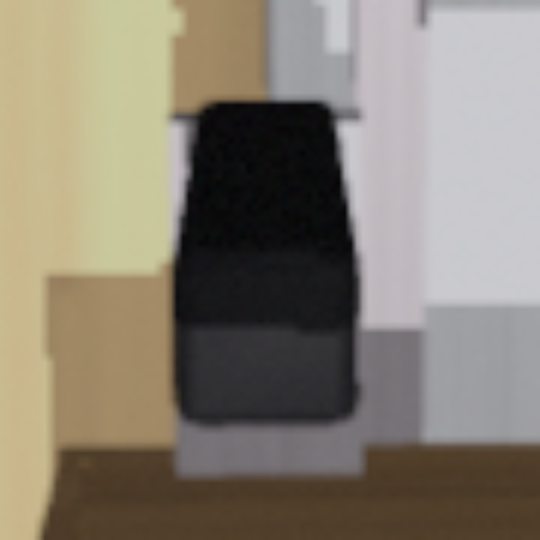

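Request:
play_rows(
  translation=[
    [-2,20,0],
    [0,30,0],
    [0,30,0],
    [0,22,0],
    [0,10,0],
    [0,0,0],
    [0,0,0],
    [0,0,0],
    [0,0,0],
    [0,0,0],
  ],
  turn=[
    [0,0,0],
    [0,0,0],
    [0,0,0],
    [0,0,0],
    [0,0,0],
    [0,0,0],
    [0,0,0],
    [0,0,0],
    [0,0,0],
    [0,0,0],
  ],
  fingers=[0.2,0.2,0.2,0.2,0.2,0.2,-1,-1,-1,-1],
  grip_force=25,
)

```text
time: 22.92
position: [0.5507, 0.2855, 0.0835]
tool_rot: [-1.218, 1.19, -1.192]
ft_force: [0.1, 0.3, -0.8]
grip_width: 0.383
```

Request:
play_rows(
  translation=[
    [0,0,0],
    [0,0,0],
    [0,0,0],
    [0,0,0],
    [0,0,0],
    [0,0,0],
    [0,0,0],
    [0,0,0],
    [0,0,0],
    [0,0,0],
  ],
  turn=[
    [0,0,0],
    [0,0,0],
    [0,0,0],
    [0,0,0],
    [0,0,0],
    [0,0,0],
    [0,0,0],
    [0,0,0],
    [0,0,0],
    [0,0,0],
  ],
  fingers=[-1,-1,-1,-1,-1,-1,-1,-1,-1,-1],
)

```text
time: 23.75
position: [0.5507, 0.2852, 0.0827]
tool_rot: [-1.219, 1.19, -1.192]
ft_force: [3.2, -0.0, 4.6]
grip_width: 0.253
```

Run:
```python
from blk import *
plan((0.5513+.003,0.2836-.136,0.081),-88.6)
```

```text
t=23.75 pos [0.5507 0.2852 0.0827] phi -88.63 F [ 3.2 -0.   4.6] grip 0.253
 shift now-frame [137.7   1.7   0.3]  turn [-0.002 -0.001 -0.   ]  shift target-frame [137.7   1.7   0.2]
```

Request:
play_rows(
  translation=[
    [4,0,0],
    [10,0,0],
    [16,0,0],
    [20,0,0],
    [22,0,0],
    [22,0,0],
    [20,0,0],
    [14,0,0],
    [7,0,0],
    [3,0,0],
  ],
  turn=[
    [0,0,0],
    [0,0,0],
    [0,0,0],
    [0,0,0],
    [0,0,0],
    [0,0,0],
    [0,0,0],
    [0,0,0],
    [0,0,0],
    [0,0,0],
  ],
  fingers=[-1,-1,-1,-1,-1,-1,-1,-1,-1,-1],
)

```text
time: 24.58
position: [0.555, 0.1461, 0.0827]
tool_rot: [-1.216, 1.191, -1.194]
ft_force: [7.1, 1.9, 2.4]
grip_width: 0.25
```

Run:
```python
from blk import *
plan((0.5513+.003,0.2836-.136,0.081),-88.6)
c=ctrl.camera_info('wrist')
im=ctrl.get_image('wrist'); cv2.imwrite('pics/w15.png',im)
im=ctrl.get_image('top'); cv2.imwrite('pics/t15.png',im[120:260,170:450].repeat(1,0)); cv2.imwrite('pics/t15b.png',cv2.resize(im[125:255,190:440],None,fx=3.2,fy=3.2,interpolation=cv2.INTER_CUBIC))
im=ctrl.get_image('scene'); cv2.imwrite('pics/s15.png',cv2.resize(im[180:370,230:450],None,fx=3,fy=3,interpolation=cv2.INTER_CUBIC))
plan((0.5513+.003,0.2836-.136,0.081),-88.6)
```

```text
t=24.58 pos [0.555  0.1461 0.0827] phi -88.73 F [7.1 1.9 2.4] grip 0.250
 shift now-frame [-1.5  1.7 -0.7]  turn [-0.004 -0.002 -0.001]  shift target-frame [-1.5  1.7 -0.7]
t=24.73 pos [0.555  0.1463 0.0827] phi -88.68 F [ 5.9 -1.8  4.5] grip 0.252
 shift now-frame [-1.3  1.7 -0.7]  turn [-0.004 -0.001  0.   ]  shift target-frame [-1.3  1.7 -0.7]
```

View pics/t15b.png

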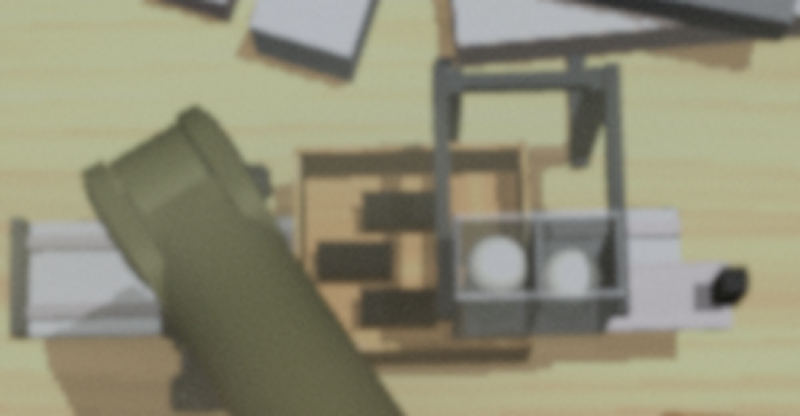

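View pics/s15.png

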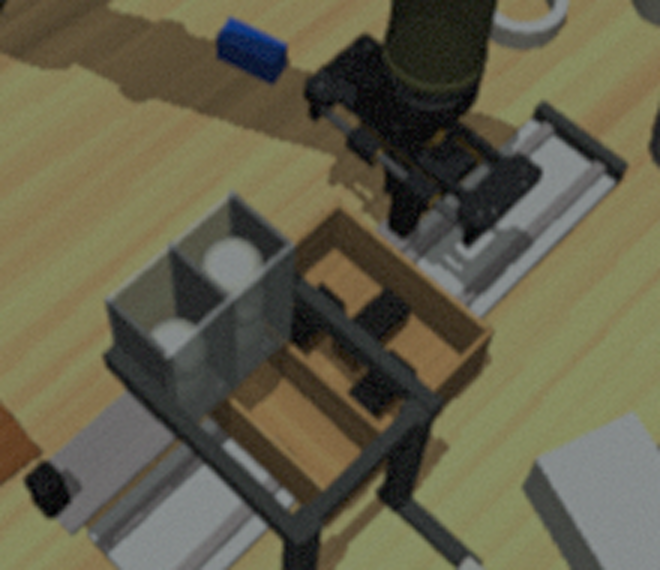

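View pics/w15.png

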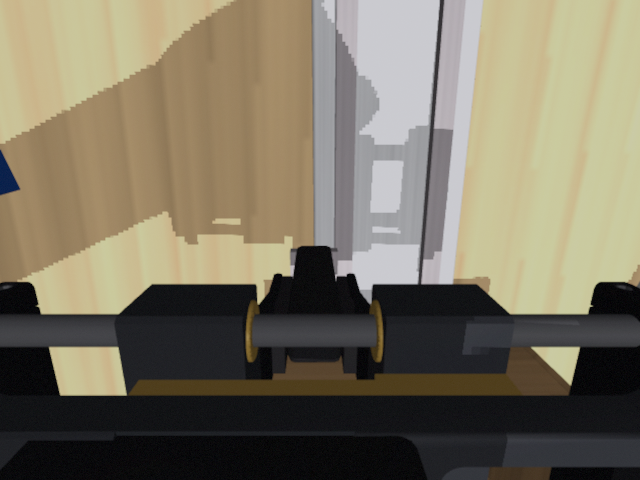

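Run:
```python
from blk import *
c=ctrl.camera_info('top'); cs=ctrl.camera_info('scene')
f=lambda p:(190+p[0]/3.2,125+p[1]/3.2); g=lambda p:(230+p[0]/3,180+p[1]/3)
print('tray -y edge',onz(c,*f((525,147)),.102),onz(c,*f((530,352)),.102))
for n,p in dict(wallTL=(453,214),wallBL=(455,297),dT=(534,211),dB=(531,294),wTR=(622,209)).items(): print(n,onz(c,*f(p),.272))
print('scene tray: +y corners',onz(cs,*g((340,207)),.102),onz(cs,*g((490,330)),.102),'px my',onz(cs,*g((330,505)),.102))
for n,p in dict(mxpy=(233,195),pxpy=(292,243),d1=(172,247),d2=(233,297),mxmy=(108,303),pxmy=(170,358)).items(): print(n,onz(cs,*g(p),.272))
```

```text
tray -y edge [ 0.69229931 -0.08979679  0.102     ] [ 0.52260913 -0.09354154  0.102     ]
wallTL [ 0.59171387 -0.02802691  0.272     ]
wallBL [ 0.53107522 -0.02971328  0.272     ]
dT [ 0.59430357 -0.08598944  0.272     ]
dB [ 0.53363113 -0.08372124  0.272     ]
wTR [ 0.59618943 -0.14893255  0.272     ]
scene tray: +y corners [0.53033313 0.0889049  0.102     ] [0.69072955 0.09584178 0.102     ] px my [ 0.7046475  -0.09633366  0.102     ]
mxpy [ 0.5350512  -0.03385368  0.272     ]
pxpy [ 0.59049489 -0.0303349   0.272     ]
d1 [ 0.53661988 -0.09206765  0.272     ]
d2 [ 0.5928921  -0.08751495  0.272     ]
mxmy [ 0.5390109  -0.15125342  0.272     ]
pxmy [ 0.5971102  -0.14749044  0.272     ]
```

Request:
play_rows(
  translation=[
    [0,0,0],
    [0,0,0],
    [0,0,0],
    [0,-8,0],
    [0,-25,0],
    [0,-38,0],
    [0,-40,0],
    [0,-40,0],
    [0,-40,0],
    [0,-38,0],
  ],
  turn=[
    [0,0,0],
    [0,0,0],
    [0,0,0],
    [0,0,0],
    [0,0,0],
    [0,0,0],
    [0,0,0],
    [0,0,0],
    [0,0,0],
    [0,0,0],
  ],
  fingers=[0.2,0.2,0.2,0.2,0.2,0.2,0.2,0.2,0.2,0.2],
)

```text
time: 25.57
position: [0.552, 0.1477, 0.3133]
tool_rot: [-1.222, 1.191, -1.191]
ft_force: [1.6, 0.9, -0.0]
grip_width: 0.6
```

Run:
```python
from blk import *
im=ctrl.get_image('wrist'); cv2.imwrite('pics/w16.png',im)
plan((0.565,-0.30,0.315),-88.6)
```

```text
t=25.62 pos [0.555  0.1491 0.321 ] phi -88.58 F [2.7 2.1 5.1] grip 0.601
 shift now-frame [449.3   5.2  -1.2]  turn [-0.011  0.    -0.002]  shift target-frame [449.2   6.   -1. ]
```

View pics/w16.png

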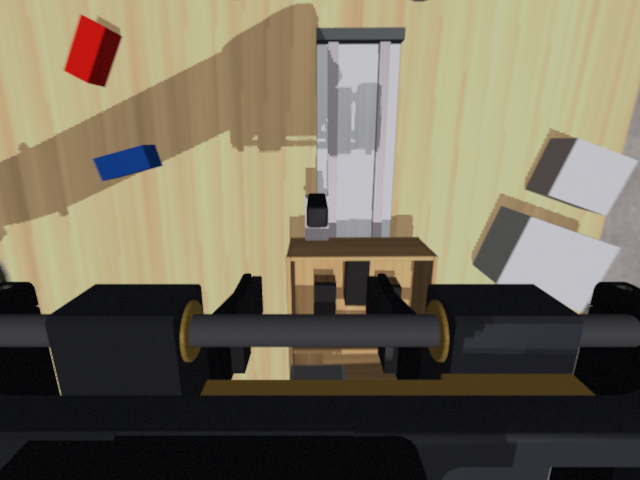

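Request:
play_rows(
  translation=[
    [20,-10,0],
    [35,-5,0],
    [41,0,0],
    [41,0,0],
    [41,0,0],
    [41,0,0],
    [41,0,0],
    [41,0,0],
    [41,0,0],
    [41,0,0],
  ],
  turn=[
    [0,0,0],
    [0,0,0],
    [0,0,0],
    [0,0,0],
    [0,0,0],
    [0,0,0],
    [0,0,0],
    [0,0,0],
    [0,0,0],
    [0,0,0],
  ],
  fingers=[0.2,0.2,0.2,0.2,0.2,0.2,0.2,0.2,0.2,0.2],
)

```text
time: 26.45
position: [0.5616, -0.237, 0.3257]
tool_rot: [-1.221, 1.192, -1.19]
ft_force: [1.1, 0.3, 0.4]
grip_width: 0.597
```

Request:
play_rows(
  translation=[
    [35,0,0],
    [20,0,0],
    [10,0,0],
    [0,0,0],
    [0,0,0],
    [0,0,0],
    [0,0,0],
    [0,0,0],
    [0,0,0],
    [0,0,0],
  ],
  turn=[
    [0,0,0],
    [0,0,0],
    [0,0,0],
    [0,0,0],
    [0,0,0],
    [0,0,0],
    [0,0,0],
    [0,0,0],
    [0,0,0],
    [0,0,0],
  ],
  fingers=[0.2,0.2,0.2,0.2,0.2,0.2,0.2,0.2,0.2,0.2],
)

```text
time: 27.28
position: [0.564, -0.3, 0.3262]
tool_rot: [-1.221, 1.19, -1.191]
ft_force: [-0.1, 0.6, 0.3]
grip_width: 0.595
```

Run:
```python
from blk import *
c=ctrl.camera_info('wrist')
im=ctrl.get_image('wrist'); cv2.imwrite('pics/w17.png',im)
plan((0.567,-0.30,0.31),-88.6)
```

```text
t=27.33 pos [ 0.564  -0.3003  0.3261] phi -88.59 F [-0.1 -1.  -0.5] grip 0.605
 shift now-frame [-0.2 16.1  3.1]  turn [-0.  0.  0.]  shift target-frame [-0.2 16.1  3.1]
```

View pics/w17.png

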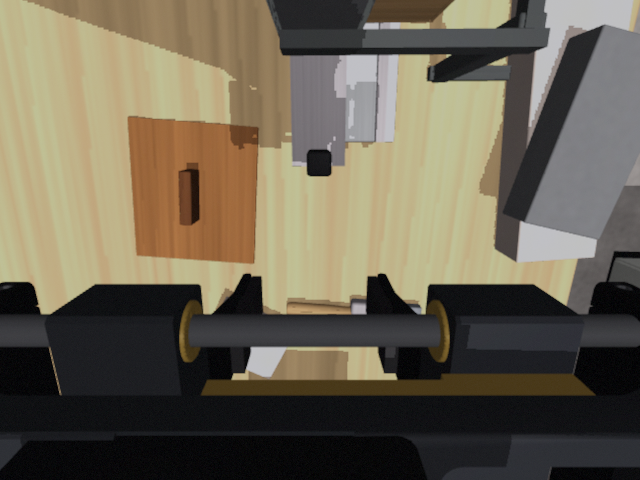

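Run:
```python
from blk import *
c=ctrl.camera_info('wrist'); im=cv2.imread('pics/w17.png')
cv2.imwrite('pics/w17c.png',cv2.resize(im[100:280,110:350],None,fx=3.3,fy=3.3))
for p in ((319,150),(319,176),(307,163),(331,163)): print(onz(c,*p,.175))
L=[onz(c,*p,.006) for p in ((128,117),(259,128),(253,263),(136,255))]; print(np.array(L).round(4), np.mean(L,0).round(4))
```

```text
[ 0.56694489 -0.23618875  0.175     ]
[ 0.56761316 -0.2583369   0.175     ]
[ 0.55684841 -0.24742568  0.175     ]
[ 0.57770312 -0.24687908  0.175     ]
[[ 0.3212 -0.2069  0.006 ]
 [ 0.4904 -0.2161  0.006 ]
 [ 0.4785 -0.4035  0.006 ]
 [ 0.3102 -0.3956  0.006 ]] [ 0.4001 -0.3055  0.006 ]
```

View pics/w17c.png

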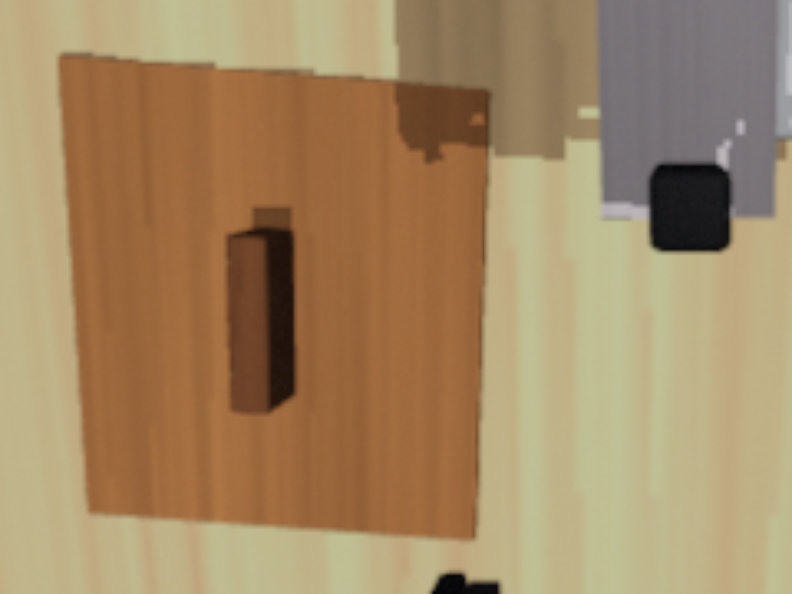

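```bash
cat >> h.py <<'E'
def plan_t(grasp,phideg,tilt,back=0.0):
    """target given by GRASP point, tool down with heading phideg, then turned by tilt about tool z; back = metres back along tool y"""
    s=ctrl.get_state(); R=toolR(s).as_matrix(); p=s['position']
    f=np.radians(phideg); X=np.array([np.cos(f),np.sin(f),0]); Y=np.array([0,0,-1.]); Rt=np.c_[X,Y,np.cross(X,Y)]@Ro.from_rotvec([0,0,tilt]).as_matrix()
    tcp=np.array(grasp)+Rt[:,1]*(0.019-back); d=(tcp-p)*1000
    print('t=%.2f pos'%s['time'],p.round(4),'grasp',(p-.019*R[:,1]).round(4),'F',np.round(s['ft_force'],1),'grip %.3f'%s['grip_width'])
    print(' tcp',tcp.round(4),' now-frame',(R.T@d).round(1),' turn',Ro.from_matrix(R.T@Rt).as_rotvec().round(3),' target-frame',(Rt.T@d).round(1))
E
python3 - <<'E'
from h import *
plan_t((0.5673,-0.247,0.158),-88.6,0.3,0.05)
plan_t((0.5673,-0.247,0.158),-88.6,0.3)
E
```

```text
t=27.33 pos [ 0.564  -0.3003  0.3261] grasp [ 0.564  -0.3003  0.3451] F [-0.1 -1.  -0.5] grip 0.605
 tcp [ 0.5675 -0.2562  0.1876]  now-frame [-44.1 138.5   4.6]  turn [-0.   0.   0.3]  target-frame [ -1.1 145.3   4.6]
t=27.33 pos [ 0.564  -0.3003  0.3261] grasp [ 0.564  -0.3003  0.3451] F [-0.1 -1.  -0.5] grip 0.605
 tcp [ 0.5672 -0.2414  0.1398]  now-frame [-58.9 186.3   4.6]  turn [-0.   0.   0.3]  target-frame [ -1.1 195.3   4.6]
```

Request:
play_rows(
  translation=[
    [0,0,0],
    [0,0,0],
    [0,0,0],
    [0,15,1],
    [0,30,2],
    [0,38,1.6],
    [0,35,0],
    [0,20,0],
    [0,7,0],
    [0,0,0],
  ],
  turn=[
    [0,0,0.1],
    [0,0,0.1],
    [0,0,0.1],
    [0,0,0],
    [0,0,0],
    [0,0,0],
    [0,0,0],
    [0,0,0],
    [0,0,0],
    [0,0,0],
  ],
  fingers=[0.2,0.2,0.2,0.2,0.2,0.2,0.2,0.2,0.2,0.2],
)

```text
time: 28.17
position: [0.5665, -0.257, 0.1858]
tool_rot: [-1.0, 1.324, -0.964]
ft_force: [-0.1, -0.8, 0.5]
grip_width: 0.597
```

Run:
```python
from blk import *
im=ctrl.get_image('wrist'); cv2.imwrite('pics/w18.png',im)
im=ctrl.get_image('scene'); cv2.imwrite('pics/s18.png',im)
plan_t((0.5673,-0.247,0.158),-88.6,0.3)
```

```text
t=28.27 pos [ 0.5681 -0.2586  0.1888] grasp [ 0.5682 -0.2642  0.207 ] F [ 0.2 -0.8  1.4] grip 0.603
 tcp [ 0.5672 -0.2414  0.1398]  now-frame [-2.1 51.9 -0.6]  turn [-0.002 -0.001  0.001]  target-frame [-2.  51.9 -0.5]
```

View pics/w18.png

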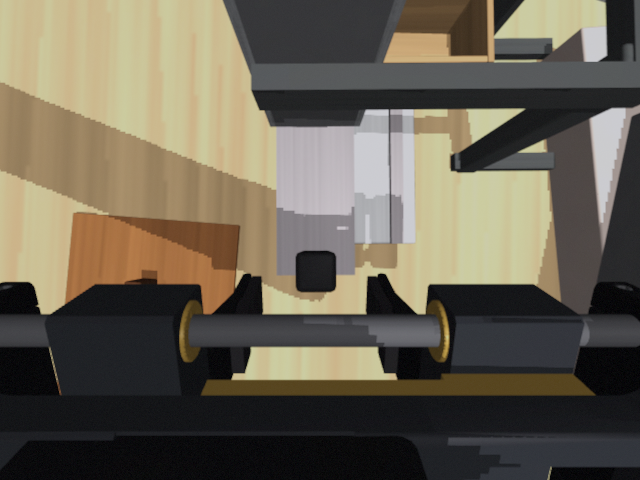

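View pics/s18.png

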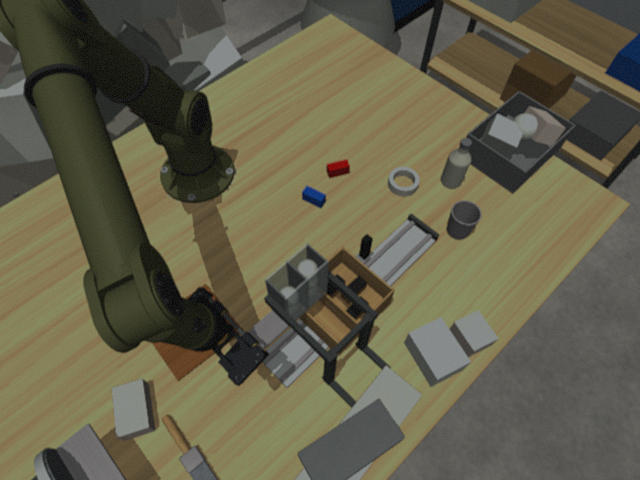

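Request:
play_rows(
  translation=[
    [-2,15,0],
    [0,20,0],
    [0,12,0],
    [0,4,0],
    [0,0,0],
    [0,0,0],
    [0,0,0],
    [0,0,0],
    [0,0,0],
    [0,0,0],
  ],
  turn=[
    [0,0,0],
    [0,0,0],
    [0,0,0],
    [0,0,0],
    [0,0,0],
    [0,0,0],
    [0,0,0],
    [0,0,0],
    [0,0,0],
    [0,0,0],
  ],
  fingers=[0.2,0.2,0.2,0.2,0.2,0.2,-1,-1,-1,-1],
  grip_force=25,
)

```text
time: 29.1
position: [0.5673, -0.2412, 0.1398]
tool_rot: [-0.999, 1.321, -0.968]
ft_force: [-0.1, 1.1, -0.0]
grip_width: 0.38
```

Request:
play_rows(
  translation=[
    [0,0,0],
    [0,0,0],
    [0,0,0],
    [0,0,0],
    [0,0,0],
    [0,0,0],
    [0,0,0],
    [0,0,0],
    [0,0,0],
    [0,0,0],
  ],
  turn=[
    [0,0,0],
    [0,0,0],
    [0,0,0],
    [0,0,0],
    [0,0,0],
    [0,0,0],
    [0,0,0],
    [0,0,0],
    [0,0,0],
    [0,0,0],
  ],
  fingers=[-1,-1,-1,-1,-1,-1,-1,-1,-1,-1],
)

```text
time: 29.93
position: [0.5668, -0.241, 0.1394]
tool_rot: [-1.0, 1.322, -0.967]
ft_force: [-2.6, -1.1, 2.7]
grip_width: 0.248
```

Run:
```python
from blk import *
plan_t((0.5673,-0.240,0.158),-88.6,0.3)
s=ctrl.get_state();R=toolR(s).as_matrix();v=np.array([-0.024,1,0]);print('world +y track 10mm in tool:',(R.T@v*10).round(2))
im=ctrl.get_image('wrist'); cv2.imwrite('pics/w19.png',im)
```

```text
t=29.93 pos [ 0.5668 -0.241   0.1394] grasp [ 0.567  -0.2466  0.1575] F [-2.6 -1.1  2.7] grip 0.248
 tcp [ 0.5672 -0.2344  0.1398]  now-frame [-6.4  1.5  0.5]  turn [ 0. -0.  0.]  target-frame [-6.4  1.5  0.5]
world +y track 10mm in tool: [-9.56  2.95  0.  ]
```

View pics/w19.png

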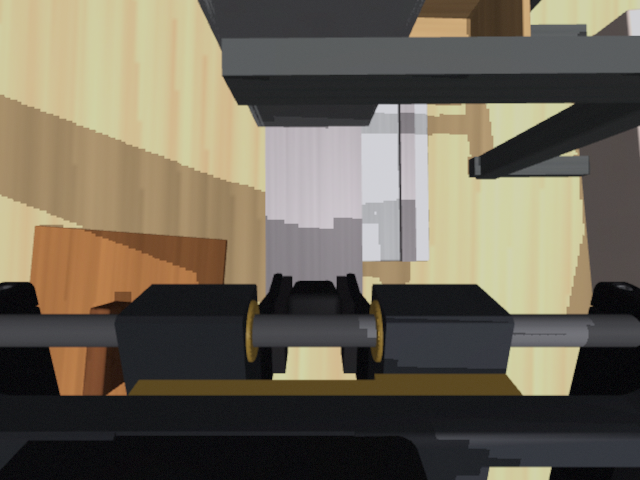

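Request:
play_rows(
  translation=[
    [-1.91,0.59,0],
    [-1.91,0.59,0],
    [-1.91,0.59,0],
    [0,0,0],
    [0,0,0],
    [0,0,0],
    [0,0,0],
    [0,0,0],
    [0,0,0],
    [0,0,0],
  ],
  turn=[
    [0,0,0],
    [0,0,0],
    [0,0,0],
    [0,0,0],
    [0,0,0],
    [0,0,0],
    [0,0,0],
    [0,0,0],
    [0,0,0],
    [0,0,0],
  ],
  fingers=[-1,-1,-1,-1,-1,-1,-1,-1,-1,-1],
)

```text
time: 30.82
position: [0.5666, -0.2345, 0.1394]
tool_rot: [-0.999, 1.322, -0.966]
ft_force: [-4.9, -0.5, 5.1]
grip_width: 0.245
```

Request:
play_rows(
  translation=[
    [-1.91,0.59,0],
    [-0.96,0.29,0],
    [0,0,0],
    [0,0,0],
    [0,0,0],
    [0,0,0],
    [0,0,0],
    [0,0,0],
    [0,0,0],
    [0,0,0],
  ],
  turn=[
    [0,0,0],
    [0,0,0],
    [0,0,0],
    [0,0,0],
    [0,0,0],
    [0,0,0],
    [0,0,0],
    [0,0,0],
    [0,0,0],
    [0,0,0],
  ],
  fingers=[-1,-1,-1,-1,-1,-1,-1,-1,-1,-1],
)

```text
time: 31.65
position: [0.5666, -0.2321, 0.1394]
tool_rot: [-1.0, 1.322, -0.967]
ft_force: [-4.9, -1.6, 5.5]
grip_width: 0.253
```

Request:
play_rows(
  translation=[
    [-1.91,0.59,0],
    [-0.96,0.29,0],
    [0,0,0],
    [0,0,0],
    [0,0,0],
    [0,0,0],
    [0,0,0],
    [0,0,0],
    [0,0,0],
    [0,0,0],
  ],
  turn=[
    [0,0,0],
    [0,0,0],
    [0,0,0],
    [0,0,0],
    [0,0,0],
    [0,0,0],
    [0,0,0],
    [0,0,0],
    [0,0,0],
    [0,0,0],
  ],
  fingers=[-1,-1,-1,-1,-1,-1,-1,-1,-1,-1],
)

```text
time: 32.48
position: [0.5666, -0.2312, 0.1394]
tool_rot: [-1.0, 1.321, -0.971]
ft_force: [-3.8, -4.7, 6.6]
grip_width: 0.251
```

Run:
```python
from blk import *
plan_t((0.5673,-0.240,0.158),-88.6,0.3)
im=ctrl.get_image('wrist'); cv2.imwrite('pics/w20.png',im)
for i in range(4):
    im=ctrl.get_image('top'); print(ctrl.get_state()['ft_force'].round(1))
```

```text
t=32.48 pos [ 0.5666 -0.2312  0.1394] grasp [ 0.5667 -0.2368  0.1575] F [-3.8 -4.7  6.6] grip 0.251
 tcp [ 0.5672 -0.2344  0.1398]  now-frame [ 2.9 -1.4  0.5]  turn [-0.001 -0.002  0.003]  target-frame [ 2.9 -1.4  0.5]
[-2.6 -4.8  4.9]
[-4.1 -5.2  5.4]
[-3.4 -5.6  5.7]
[-3.8 -4.1  5.6]
```

View pics/w20.png

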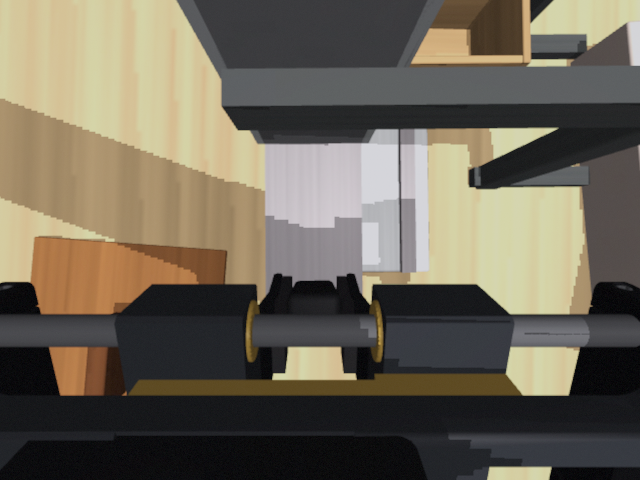

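Request:
play_rows(
  translation=[
    [2.9,-0.9,0],
    [5.7,-1.8,0],
    [8.6,-2.65,0],
    [9.6,-2.95,0],
    [9.6,-2.95,0],
    [9.6,-2.95,0],
    [7.6,-2.4,0],
    [4.8,-1.5,0],
    [2.9,-0.9,0],
    [0,0,0],
  ],
  turn=[
    [0,0,0],
    [0,0,0],
    [0,0,0],
    [0,0,0],
    [0,0,0],
    [0,0,0],
    [0,0,0],
    [0,0,0],
    [0,0,0],
    [0,0,0],
  ],
  fingers=[-1,-1,-1,-1,-1,-1,-1,-1,-1,-1],
)

```text
time: 33.57
position: [0.5684, -0.2925, 0.1394]
tool_rot: [-0.998, 1.322, -0.966]
ft_force: [-3.9, 1.0, 5.4]
grip_width: 0.246
```

Run:
```python
from blk import *
plan_t((0.5683,-0.300,0.1575),-88.6,0.3)
im=ctrl.get_image('scene'); cv2.imwrite('pics/s21.png',cv2.resize(im[180:370,230:450],None,fx=3,fy=3,interpolation=cv2.INTER_CUBIC))
im=ctrl.get_image('top'); cv2.imwrite('pics/t21.png',cv2.resize(im[125:255,190:440],None,fx=3.2,fy=3.2,interpolation=cv2.INTER_CUBIC))
```

```text
t=33.57 pos [ 0.5684 -0.2925  0.1394] grasp [ 0.5685 -0.2982  0.1575] F [-3.9  1.   5.4] grip 0.246
 tcp [ 0.5682 -0.2944  0.1393]  now-frame [ 1.8 -0.5 -0.3]  turn [ 0.    -0.    -0.002]  target-frame [ 1.8 -0.5 -0.3]
```

View pics/s21.png

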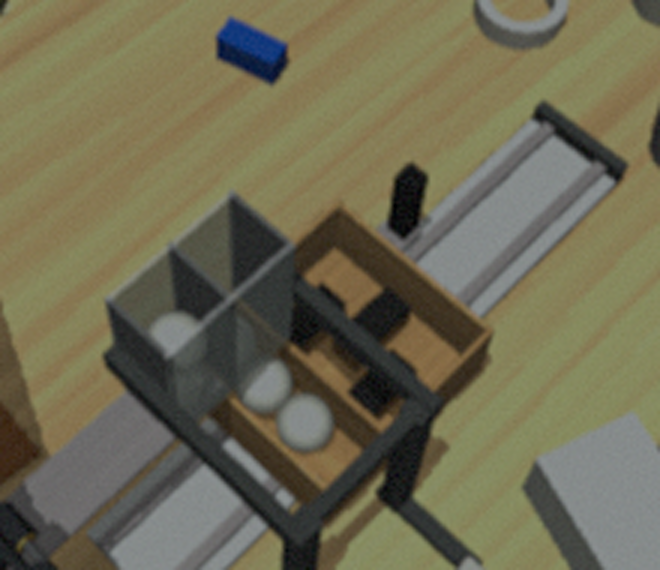

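View pics/t21.png

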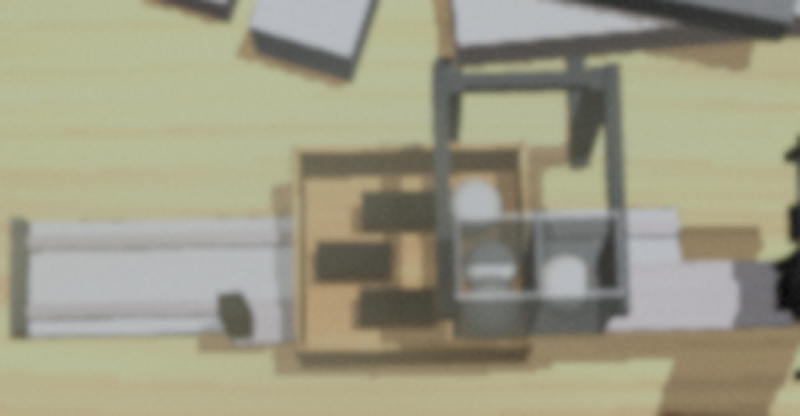

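Request:
play_rows(
  translation=[
    [0,0,0],
    [0,0,0],
    [0,0,0],
    [0,0,0],
    [0,0,0],
    [0,0,0],
    [0,0,0],
    [0,0,0],
    [0,0,0],
    [0,0,0],
  ],
  turn=[
    [0,0,0],
    [0,0,0],
    [0,0,0],
    [0,0,0],
    [0,0,0],
    [0,0,0],
    [0,0,0],
    [0,0,0],
    [0,0,0],
    [0,0,0],
  ],
  fingers=[-1,-1,-1,-1,-1,-1,-1,-1,-1,-1],
)

```text
time: 34.5
position: [0.5684, -0.2925, 0.1394]
tool_rot: [-0.999, 1.321, -0.967]
ft_force: [-1.9, 2.2, 4.5]
grip_width: 0.258
```

Run:
```python
from blk import *
im=ctrl.get_image('scene'); cv2.imwrite('pics/s22.png',cv2.resize(im[210:370,240:400],None,fx=4.5,fy=4,interpolation=cv2.INTER_CUBIC)[:600])
im=ctrl.get_image('top'); cv2.imwrite('pics/t22.png',cv2.resize(im[160:245,280:400],None,fx=6.5,fy=6.5,interpolation=cv2.INTER_CUBIC))
```

```text
(no output)
```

View pics/s22.png

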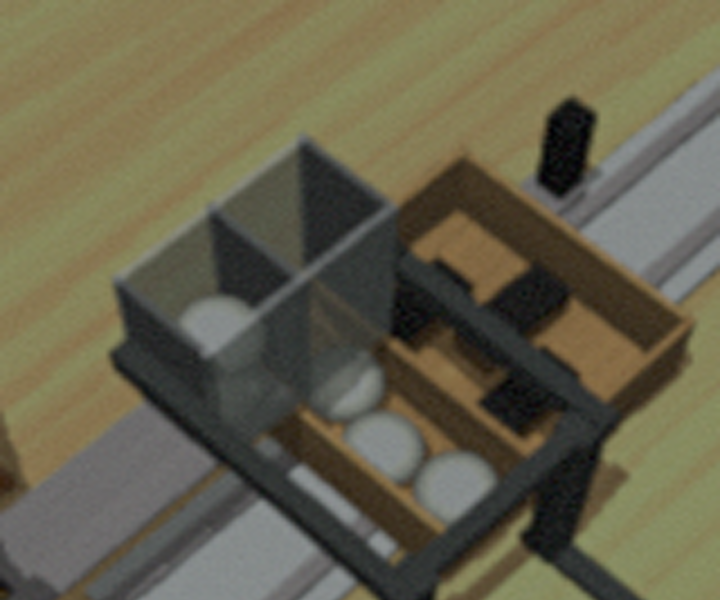

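View pics/t22.png

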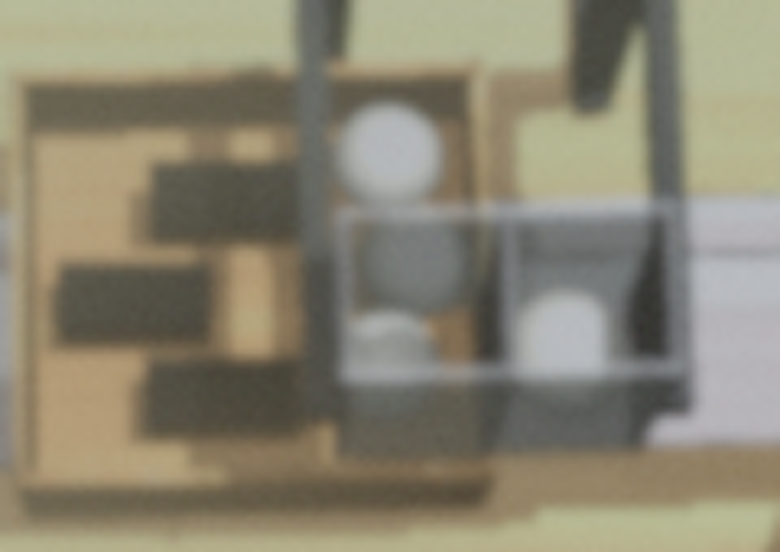

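Three balls lie in a row in the narrow bay, the second shaft's remain. Shut the gate.

Request:
play_rows(
  translation=[
    [-2.9,0.9,0],
    [-5.7,1.8,0],
    [-8.6,2.65,0],
    [-9.6,2.95,0],
    [-9.6,2.95,0],
    [-9.6,2.95,0],
    [-7.6,2.4,0],
    [-4.8,1.5,0],
    [-2.9,0.9,0],
    [0,0,0],
  ],
  turn=[
    [0,0,0],
    [0,0,0],
    [0,0,0],
    [0,0,0],
    [0,0,0],
    [0,0,0],
    [0,0,0],
    [0,0,0],
    [0,0,0],
    [0,0,0],
  ],
  fingers=[-1,-1,-1,-1,-1,-1,-1,-1,-1,-1],
)

```text
time: 35.43
position: [0.5666, -0.2312, 0.1394]
tool_rot: [-1.002, 1.32, -0.972]
ft_force: [-1.9, -5.1, 6.4]
grip_width: 0.252
```

Request:
play_rows(
  translation=[
    [0,0,0],
    [0,0,0],
    [0,0,0],
    [0,0,0],
    [0,0,0],
    [0,0,0],
    [0,0,0],
    [0,0,0],
    [0,0,0],
    [0,0,0],
  ],
  turn=[
    [0,0,0],
    [0,0,0],
    [0,0,0],
    [0,0,0],
    [0,0,0],
    [0,0,0],
    [0,0,0],
    [0,0,0],
    [0,0,0],
    [0,0,0],
  ],
  fingers=[-1,-1,-1,-1,-1,0.2,0.2,0.2,0.2,0.2],
)

```text
time: 36.27
position: [0.5669, -0.2281, 0.1389]
tool_rot: [-0.999, 1.322, -0.966]
ft_force: [0.3, -0.4, 0.1]
grip_width: 0.538
```

Run:
```python
from blk import *
plan_t((0.5673,-0.237,0.158),-88.6,0.3,0.1)
```

```text
t=36.27 pos [ 0.5669 -0.2281  0.1389] grasp [ 0.567  -0.2337  0.1571] F [ 0.3 -0.4  0.1] grip 0.538
 tcp [ 0.5679 -0.2609  0.2354]  now-frame [   2.8 -101.8    0.2]  turn [ 0.     0.    -0.001]  target-frame [   2.9 -101.8    0.2]
```

Request:
play_rows(
  translation=[
    [0,-15,0],
    [0,-30,0],
    [0,-40,0],
    [0,-40,0],
    [0,-40,0],
    [0,-40,0],
    [0,-5,0],
    [0,0,0],
    [0,0,0],
    [0,0,0],
  ],
  turn=[
    [0,0,0],
    [0,0,0],
    [0,0,0],
    [0,0,0],
    [0,0,0],
    [0,0,0],
    [0,0,-0.1],
    [0,0,-0.1],
    [0,0,-0.1],
    [0,0,0],
  ],
  fingers=[0.2,0.2,0.2,0.2,0.2,0.2,0.2,0.2,0.2,0.2],
)

```text
time: 37.1
position: [0.5702, -0.284, 0.3423]
tool_rot: [-1.224, 1.181, -1.188]
ft_force: [1.2, 1.7, 2.0]
grip_width: 0.601
```

Run:
```python
from blk import *
c=ctrl.camera_info('wrist')
plan((0.5547,0.1455,0.33),-88.6)
im=ctrl.get_image('wrist'); cv2.imwrite('pics/w23.png',im)
im=ctrl.get_image('scene'); cv2.imwrite('pics/s23.png',im)
```

```text
t=37.10 pos [ 0.5702 -0.284   0.3423] phi -88.06 F [1.2 1.7 2. ] grip 0.601
 shift now-frame [-429.8   11.2   -1. ]  turn [-0.003  0.009  0.003]  shift target-frame [-429.7   12.3   -5. ]
```

View pics/w23.png

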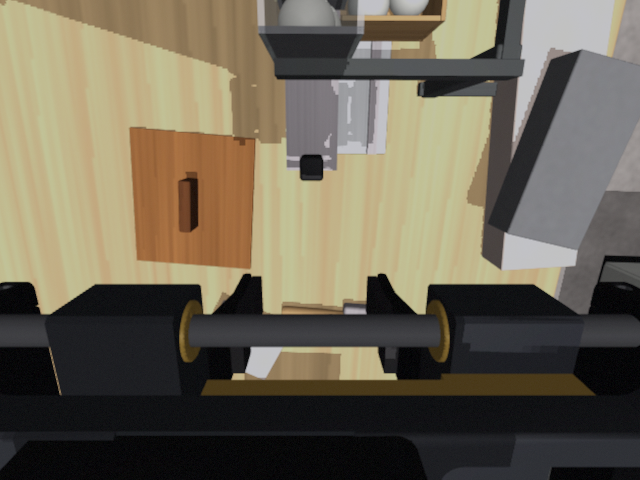

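View pics/s23.png

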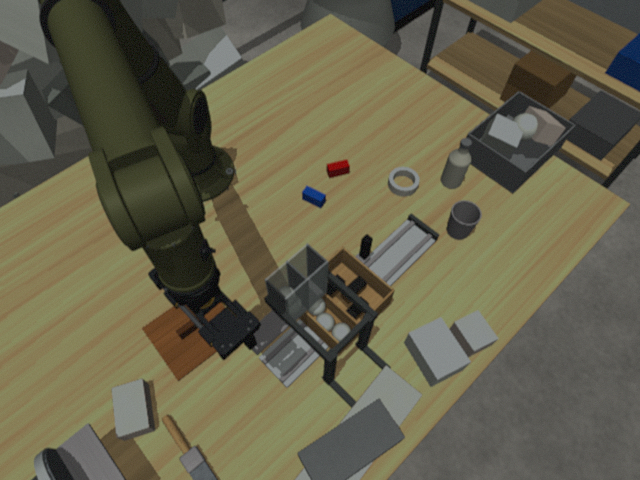

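Request:
play_rows(
  translation=[
    [-20,0,0],
    [-36,0,0],
    [-41,0,0],
    [-41,0,0],
    [-41,0,0],
    [-41,0,0],
    [-41,0,0],
    [-41,0,0],
    [-41,0,0],
    [-41,0,0],
  ],
  turn=[
    [0,0,0],
    [0,0,0],
    [0,0,0],
    [0,0,0],
    [0,0,0],
    [0,0,0],
    [0,0,0],
    [0,0,0],
    [0,0,0],
    [0,0,0],
  ],
  fingers=[0.2,0.2,0.2,0.2,0.2,0.2,0.2,0.2,0.2,0.2],
)

```text
time: 38.03
position: [0.5595, 0.0924, 0.3394]
tool_rot: [-1.218, 1.197, -1.192]
ft_force: [1.3, 0.7, 0.0]
grip_width: 0.6
```

Request:
play_rows(
  translation=[
    [-26,0,-1],
    [-15,0,-1],
    [-5,15,0],
    [0,30,0],
    [0,30,0],
    [0,25,0],
    [0,15,0],
    [0,5,0],
    [0,0,0],
    [0,0,0],
  ],
  turn=[
    [0,0,0],
    [0,0,0],
    [0,0,0],
    [0,0,0],
    [0,0,0],
    [0,0,0],
    [0,0,0],
    [0,0,0],
    [0,0,0],
    [0,0,0],
  ],
  fingers=[0.2,0.2,0.2,0.2,0.2,0.2,0.2,0.2,0.2,0.2],
)

```text
time: 38.87
position: [0.5568, 0.1381, 0.2203]
tool_rot: [-1.219, 1.194, -1.192]
ft_force: [0.8, 0.2, 0.8]
grip_width: 0.603
```

Run:
```python
from blk import *
plan((0.555,0.1455,0.082),-88.6)
im=ctrl.get_image('wrist'); cv2.imwrite('pics/w24.png',im)
```

```text
t=38.87 pos [0.5568 0.1381 0.2203] phi -88.74 F [0.8 0.2 0.8] grip 0.603
 shift now-frame [ -7.3 138.3  -1.5]  turn [ 0.001 -0.003 -0.001]  shift target-frame [ -7.5 138.3  -1.6]
```

View pics/w24.png

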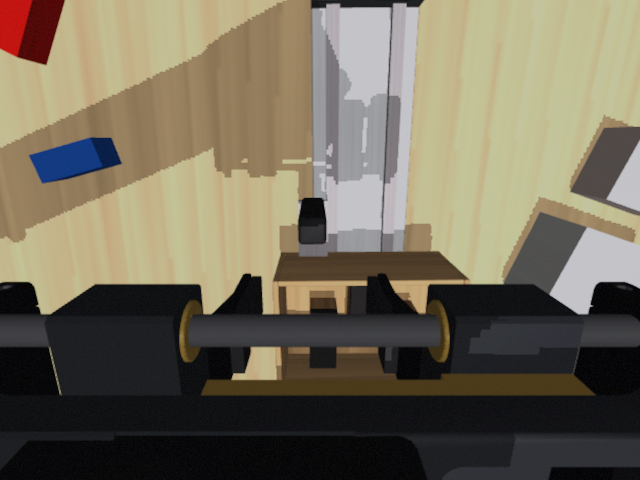

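Request:
play_rows(
  translation=[
    [-3,20,-1],
    [-4,32,-0.5],
    [0,32,0],
    [0,30,0],
    [0,18,0],
    [0,6,0],
    [0,0,0],
    [0,0,0],
    [0,0,0],
    [0,0,0],
  ],
  turn=[
    [0,0,0],
    [0,0,0],
    [0,0,0],
    [0,0,0],
    [0,0,0],
    [0,0,0],
    [0,0,0],
    [0,0,0],
    [0,0,0],
    [0,0,0],
  ],
  fingers=[0.2,0.2,0.2,0.2,0.2,0.2,0.2,-1,-1,-1],
  grip_force=25,
)

```text
time: 39.75
position: [0.5556, 0.1463, 0.0838]
tool_rot: [-1.218, 1.189, -1.193]
ft_force: [0.3, -0.2, 0.5]
grip_width: 0.452
```

Request:
play_rows(
  translation=[
    [0,0,0],
    [0,0,0],
    [0,0,0],
    [0,0,0],
    [0,0,0],
    [0,0,0],
    [0,0,0],
    [0,0,0],
    [0,0,0],
    [0,0,0],
  ],
  turn=[
    [0,0,0],
    [0,0,0],
    [0,0,0],
    [0,0,0],
    [0,0,0],
    [0,0,0],
    [0,0,0],
    [0,0,0],
    [0,0,0],
    [0,0,0],
  ],
  fingers=[-1,-1,-1,-1,-1,-1,-1,-1,-1,-1],
)

```text
time: 40.58
position: [0.555, 0.1459, 0.0825]
tool_rot: [-1.219, 1.19, -1.192]
ft_force: [1.5, -0.7, 5.0]
grip_width: 0.252
```

Run:
```python
from blk import *
plan((0.5505,0.285,0.082),-88.6)
```

```text
t=40.58 pos [0.555  0.1459 0.0825] phi -88.63 F [ 1.5 -0.7  5. ] grip 0.252
 shift now-frame [-139.2    0.5   -1.2]  turn [-0.002 -0.     0.   ]  shift target-frame [-139.2    0.5   -1.1]
```

Request:
play_rows(
  translation=[
    [-4,0,0],
    [-10,0,0],
    [-16,0,0],
    [-20,0,0],
    [-22,0,0],
    [-22,0,0],
    [-20,0,0],
    [-14,0,0],
    [-7,0,0],
    [-3,0,0],
  ],
  turn=[
    [0,0,0],
    [0,0,0],
    [0,0,0],
    [0,0,0],
    [0,0,0],
    [0,0,0],
    [0,0,0],
    [0,0,0],
    [0,0,0],
    [0,0,0],
  ],
  fingers=[-1,-1,-1,-1,-1,-1,-1,-1,-1,-1],
)

```text
time: 41.42
position: [0.5507, 0.2854, 0.0825]
tool_rot: [-1.221, 1.19, -1.19]
ft_force: [-0.5, -1.9, 7.9]
grip_width: 0.252
```

Request:
play_rows(
  translation=[
    [-2,0,0],
    [-2,0,0],
    [-2,0,0],
    [-2,0,0],
    [-2,0,0],
    [0,0,0],
    [0,0,0],
    [0,0,0],
    [0,0,0],
    [0,0,0],
  ],
  turn=[
    [0,0,0],
    [0,0,0],
    [0,0,0],
    [0,0,0],
    [0,0,0],
    [0,0,0],
    [0,0,0],
    [0,0,0],
    [0,0,0],
    [0,0,0],
  ],
  fingers=[-1,-1,-1,-1,-1,-1,-1,-1,-1,-1],
)

```text
time: 42.25
position: [0.5505, 0.2942, 0.0825]
tool_rot: [-1.221, 1.191, -1.191]
ft_force: [-0.9, 0.3, 6.4]
grip_width: 0.257
```

Run:
```python
from blk import *
plan((0.5505,0.285,0.082),-88.6)
im=ctrl.get_image('wrist'); cv2.imwrite('pics/w25.png',im)
```

```text
t=42.25 pos [0.5505 0.2942 0.0825] phi -88.60 F [-0.9  0.3  6.4] grip 0.257
 shift now-frame [ 9.2  0.5 -0.2]  turn [-0. -0. -0.]  shift target-frame [ 9.1  0.5 -0.2]
```

View pics/w25.png

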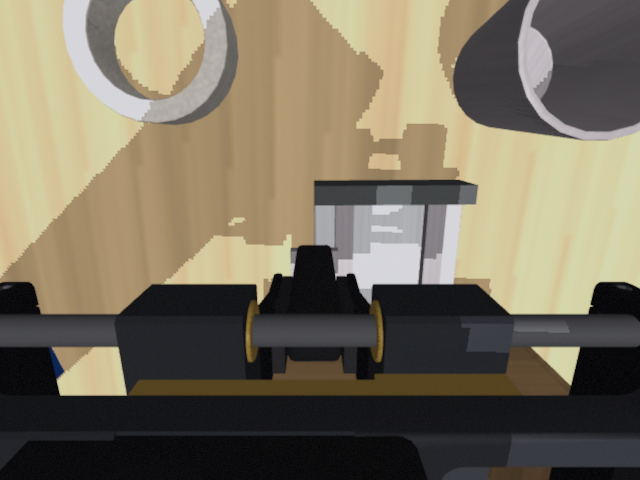

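Request:
play_rows(
  translation=[
    [-2,0,0],
    [-2,0,0],
    [-2,0,0],
    [-2,0,0],
    [-2,0,0],
    [-2,0,0],
    [0,0,0],
    [0,0,0],
    [0,0,0],
    [0,0,0],
  ],
  turn=[
    [0,0,0],
    [0,0,0],
    [0,0,0],
    [0,0,0],
    [0,0,0],
    [0,0,0],
    [0,0,0],
    [0,0,0],
    [0,0,0],
    [0,0,0],
  ],
  fingers=[-1,-1,-1,-1,-1,-1,-1,-1,-1,-1],
)

```text
time: 43.13
position: [0.5501, 0.3061, 0.0825]
tool_rot: [-1.221, 1.191, -1.191]
ft_force: [-0.3, -0.0, 6.3]
grip_width: 0.253
```

Request:
play_rows(
  translation=[
    [-2,0,0],
    [-2,0,0],
    [-2,0,0],
    [-2,0,0],
    [0,0,0],
    [0,0,0],
    [0,0,0],
    [0,0,0],
    [0,0,0],
    [0,0,0],
  ],
  turn=[
    [0,0,0],
    [0,0,0],
    [0,0,0],
    [0,0,0],
    [0,0,0],
    [0,0,0],
    [0,0,0],
    [0,0,0],
    [0,0,0],
    [0,0,0],
  ],
  fingers=[-1,-1,-1,-1,-1,-1,-1,-1,-1,-1],
)

```text
time: 43.97
position: [0.5499, 0.3142, 0.0825]
tool_rot: [-1.221, 1.191, -1.191]
ft_force: [-0.6, -0.4, 6.0]
grip_width: 0.242
```

Run:
```python
from blk import *
plan((0.5505,0.285,0.082),-88.6)
im=ctrl.get_image('wrist'); cv2.imwrite('pics/w26.png',im)
im=ctrl.get_image('scene'); cv2.imwrite('pics/s26.png',cv2.resize(im[180:370,230:450],None,fx=3,fy=3,interpolation=cv2.INTER_CUBIC))
```

```text
t=43.97 pos [0.5499 0.3142 0.0825] phi -88.60 F [-0.6 -0.4  6. ] grip 0.242
 shift now-frame [29.2  0.5 -0.1]  turn [ 0. -0. -0.]  shift target-frame [29.2  0.5 -0.1]
```

View pics/w26.png

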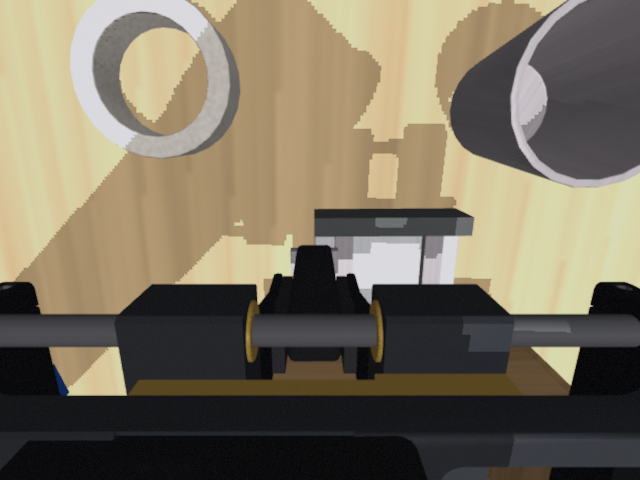

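View pics/s26.png

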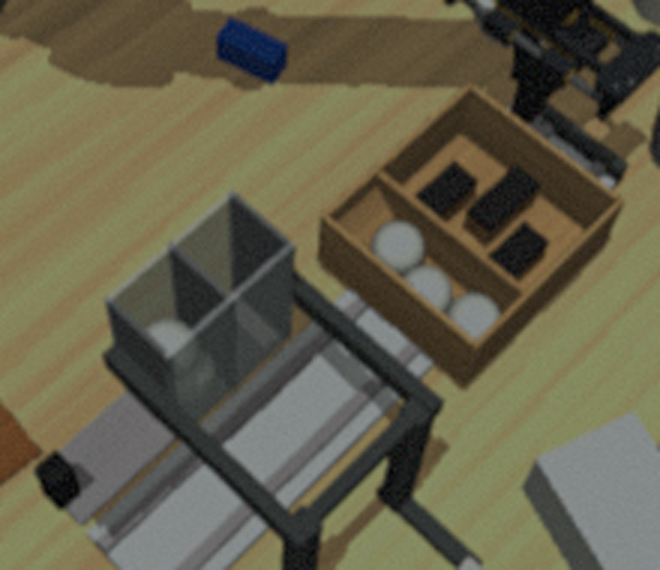

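Request:
play_rows(
  translation=[
    [-2,0,0],
    [-2,0,0],
    [-2,0,0],
    [-1,0,0],
    [0,0,0],
    [0,0,0],
    [0,0,0],
    [0,0,0],
    [0,0,0],
    [0,0,0],
  ],
  turn=[
    [0,0,0],
    [0,0,0],
    [0,0,0],
    [0,0,0],
    [0,0,0],
    [0,0,0],
    [0,0,0],
    [0,0,0],
    [0,0,0],
    [0,0,0],
  ],
  fingers=[-1,-1,-1,-1,-1,-1,-1,-1,-1,-1],
)

```text
time: 44.9
position: [0.5498, 0.3153, 0.0824]
tool_rot: [-1.228, 1.19, -1.199]
ft_force: [-4.4, -11.7, 15.0]
grip_width: 0.251
```

Request:
play_rows(
  translation=[
    [-2,0,0],
    [-2,0,0],
    [-1,0,0],
    [0,0,0],
    [0,0,0],
    [0,0,0],
    [0,0,0],
    [0,0,0],
    [0,0,0],
    [0,0,0],
  ],
  turn=[
    [0,0,0],
    [0,0,0],
    [0,0,0],
    [0,0,0],
    [0,0,0],
    [0,0,0],
    [0,0,0],
    [0,0,0],
    [0,0,0],
    [0,0,0],
  ],
  fingers=[-1,-1,-1,-1,-1,-1,-1,-1,-1,-1],
)

```text
time: 45.73
position: [0.5498, 0.3155, 0.0822]
tool_rot: [-1.235, 1.19, -1.206]
ft_force: [-7.3, -21.0, 19.2]
grip_width: 0.255
```

Request:
play_rows(
  translation=[
    [3,0,0],
    [3,0,0],
    [3,0,0],
    [1,0,0],
    [0,0,0],
    [0,0,0],
    [0,0,0],
    [0,0,0],
    [0,0,0],
    [0,0,0],
  ],
  turn=[
    [0,0,0],
    [0,0,0],
    [0,0,0],
    [0,0,0],
    [0,0,0],
    [0,0,0],
    [0,0,0],
    [0,0,0],
    [0,0,0],
    [0,0,0],
  ],
  fingers=[-1,-1,-1,-1,-1,-1,-1,0.2,0.2,0.2],
)

```text
time: 46.57
position: [0.5493, 0.3153, 0.0809]
tool_rot: [-1.223, 1.193, -1.191]
ft_force: [-1.1, 0.1, 0.5]
grip_width: 0.399
```

Request:
play_rows(
  translation=[
    [0,-10,0],
    [0,-25,0],
    [0,-38,0],
    [0,-40,0],
    [0,-40,0],
    [0,-40,0],
    [0,-30,0],
    [0,0,0],
    [0,0,0],
    [0,0,0],
  ],
  turn=[
    [0,0,0],
    [0,0,0],
    [0,0,0],
    [0,0,0],
    [0,0,0],
    [0,0,0],
    [0,0,0],
    [0,0,0],
    [0,0,0],
    [0,0,0],
  ],
  fingers=[0.2,0.2,0.2,0.2,0.2,0.2,0.2,0.2,0.2,0.2],
)

```text
time: 47.4
position: [0.5498, 0.3156, 0.3045]
tool_rot: [-1.222, 1.192, -1.192]
ft_force: [-0.8, -0.4, -0.6]
grip_width: 0.597
```

Run:
```python
from blk import *
c=ctrl.camera_info('wrist'); im=ctrl.get_image('wrist'); cv2.imwrite('pics/w27.png',im)
im=ctrl.get_image('top'); cv2.imwrite('pics/t27.png',im)
plan((0.5505,0.285,0.3),-88.6)
```

```text
t=47.50 pos [0.5496 0.3152 0.3032] phi -88.62 F [ 0.7  0.4 -0.5] grip 0.601
 shift now-frame [30.2  3.3  0.2]  turn [ 0.002 -0.     0.002]  shift target-frame [30.2  3.2  0.1]
```

View pics/w27.png

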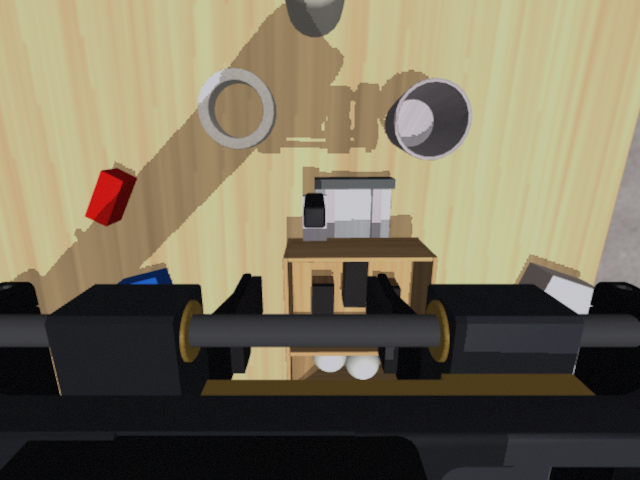

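View pics/t27.png

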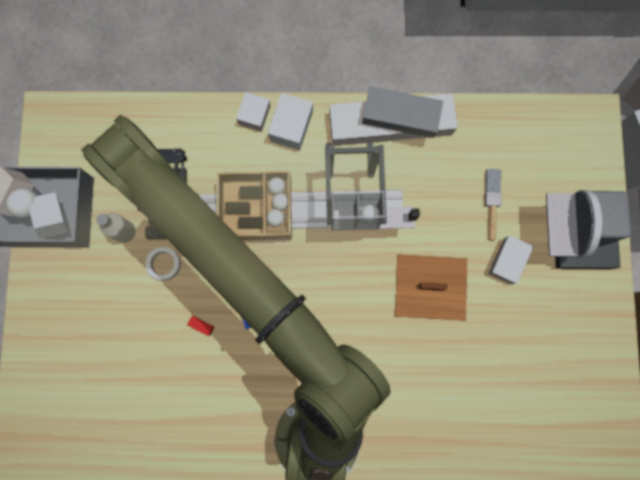

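Request:
play_rows(
  translation=[
    [15,-6,2],
    [28,-6,4],
    [36,-6,5],
    [40,-6,5],
    [40,-6,5],
    [40,-6,5],
    [38,-6,5],
    [30,-6,5],
    [15,-6,3],
    [3,0,1],
  ],
  turn=[
    [0,0,0],
    [0,0,0],
    [0,0,0],
    [0,0,0],
    [0,0,0],
    [0,0,0],
    [0,0,0],
    [0,0,0],
    [0,0,0],
    [0,0,0],
  ],
  fingers=[0.2,0.2,0.2,0.2,0.2,0.2,0.2,0.2,0.2,0.2],
)

```text
time: 48.33
position: [0.5978, 0.0275, 0.3585]
tool_rot: [-1.218, 1.197, -1.197]
ft_force: [0.2, -0.0, 0.6]
grip_width: 0.599
```

Request:
play_rows(
  translation=[
    [0,0,0],
    [0,0,0],
    [0,0,0],
    [0,0,0],
    [0,0,0],
    [0,0,0],
    [0,0,0],
    [0,0,0],
    [0,0,0],
    [0,0,0],
  ],
  turn=[
    [0,0,0],
    [0,0,0],
    [0,0,0],
    [0,0,0],
    [0,0,0],
    [0,0,0],
    [0,0,0],
    [0,0,0],
    [0,0,0],
    [0,0,0],
  ],
  fingers=[0.2,0.2,0.2,0.2,0.2,0.2,0.2,0.2,0.2,0.2],
)

```text
time: 49.17
position: [0.597, 0.0319, 0.3589]
tool_rot: [-1.22, 1.192, -1.192]
ft_force: [-0.0, 0.2, 0.5]
grip_width: 0.599
```

Run:
```python
from blk import *
c=ctrl.camera_info('wrist'); im=ctrl.get_image('wrist'); cv2.imwrite('pics/w28.png',im)
plan((0.57,0.03,0.36),-88.6)
```

```text
t=49.22 pos [0.597  0.0318 0.3589] phi -88.63 F [-0.4 -0.6  0.5] grip 0.597
 shift now-frame [  1.2  -1.1 -27. ]  turn [ 0.    -0.001  0.   ]  shift target-frame [  1.2  -1.1 -27. ]
```

View pics/w28.png

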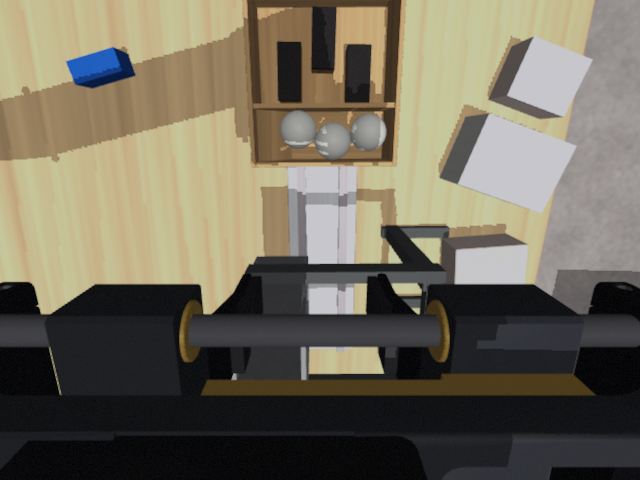

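Run:
```python
from blk import *
im=cv2.imread('pics/w28.png'); cv2.imwrite('pics/w28c.png',cv2.resize(im[0:180,235:415],None,fx=3.3,fy=3.3,interpolation=cv2.INTER_CUBIC))
```

```text
(no output)
```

View pics/w28c.png

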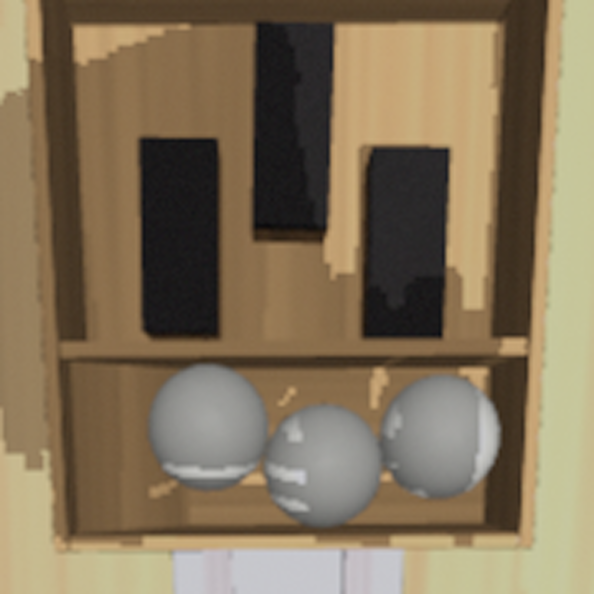

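Run:
```python
from blk import *
c=ctrl.camera_info('wrist'); f=lambda p:(235+p[0]/3.3,p[1]/3.3)
P=[onz(c,*f(p),.102)[:2] for p in ((58,549),(533,547),(26,0),(560,0))]
print(np.round(P,4)); a,b,l,r=P
print('w',np.linalg.norm(b-a),'yaw edge',(b-a)[1]/(b-a)[0],'yaw sides',-(l-a)[0]/(l-a)[1],-(r-b)[0]/(r-b)[1])
y=.024; mid=(a+b)/2; print('T',mid+0.0955*np.array([-np.sin(y),np.cos(y)]))
```

```text
[[0.5247 0.0719]
 [0.6925 0.0769]
 [0.5185 0.241 ]
 [0.6858 0.2453]]
w 0.16789735852846085 yaw edge 0.02957711342612503 yaw sides 0.036771542517204166 0.03975898350255035
T [0.60630374 0.16990336]
```

Request:
play_rows(
  translation=[
    [20,0,-12],
    [33,0,-20.5],
    [34,0,-21],
    [34,0,-21],
    [34,0,-21],
    [34,0,-21],
    [34,0,-21],
    [34,0,-21],
    [33,0,-20.5],
    [28,0,-17],
  ],
  turn=[
    [0,0,0],
    [0,0,0],
    [0,0,0],
    [0,0,0],
    [0,0,0],
    [0,0,0],
    [0,0,0],
    [0,0,0],
    [0,0,0],
    [0,0,0],
  ],
  fingers=[0.2,0.2,0.2,0.2,0.2,0.2,0.2,0.2,0.2,0.2],
)

```text
time: 50.05
position: [0.4065, -0.2934, 0.3592]
tool_rot: [-1.221, 1.193, -1.194]
ft_force: [0.4, -1.0, -0.0]
grip_width: 0.595
```

Request:
play_rows(
  translation=[
    [14,20,-9],
    [0,35,0],
    [0,38,0],
    [0,38,0],
    [0,35,0],
    [0,25,0],
    [0,9,0],
    [0,0,0],
    [0,0,0],
    [0,0,0],
  ],
  turn=[
    [0,0.04,0],
    [0,0.042,0],
    [0,0,0],
    [0,0,0],
    [0,0,0],
    [0,0,0],
    [0,0,0],
    [0,0,0],
    [0,0,0],
    [0,0,0],
  ],
  fingers=[0.2,0.2,0.2,0.2,0.2,0.2,0.2,0.2,0.2,0.2],
)

```text
time: 50.88
position: [0.4013, -0.3058, 0.1611]
tool_rot: [-1.181, 1.249, -1.255]
ft_force: [-0.6, -0.2, 0.1]
grip_width: 0.601
```

Run:
```python
from blk import *
c=ctrl.camera_info('wrist'); im=ctrl.get_image('wrist'); cv2.imwrite('pics/w29.png',im)
im=ctrl.get_image('scene'); cv2.imwrite('pics/s29.png',im)
plan((0.400,-0.304,0.011),-93.3)
```

```text
t=50.98 pos [ 0.4012 -0.3058  0.161 ] phi -93.33 F [-0.8  0.6 -1.1] grip 0.600
 shift now-frame [ -2.1 150.   -1.7]  turn [-0.003 -0.     0.002]  shift target-frame [ -1.7 150.   -1.3]
```

View pics/w29.png

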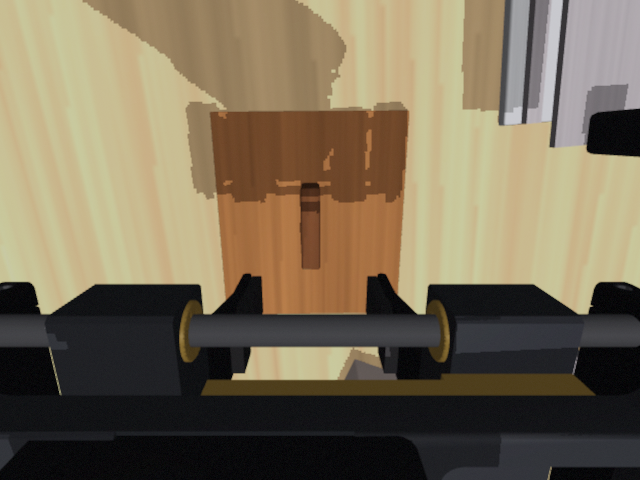

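View pics/s29.png

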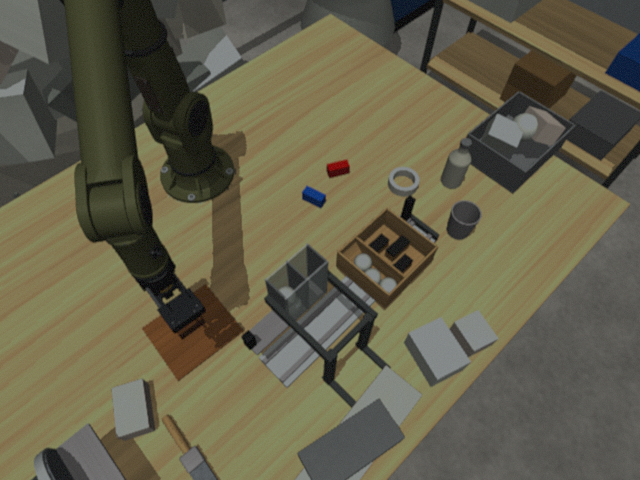

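```bash
python3 - <<'E'
from blk import *
c=ctrl.camera_info('wrist')
for p in ((302,268),(320,268),(302,193),(319,193),(301,186),(320,186)): print(p,onz(c,*p,.042).round(4))
P=[onz(c,*p,.006)[:2] for p in ((211,112),(408,110))]; print(P, np.mean(P,0))
E
python3 -c "
import cv2
im=cv2.imread('pics/w29.png'); cv2.imwrite('pics/w29c.png',cv2.resize(im[100:300,200:420],None,fx=3,fy=3))"
```

```text
(302, 268) [ 0.39   -0.3375  0.042 ]
(320, 268) [ 0.4052 -0.3384  0.042 ]
(302, 193) [ 0.3942 -0.2738  0.042 ]
(319, 193) [ 0.4077 -0.2745  0.042 ]
(301, 186) [ 0.3938 -0.2682  0.042 ]
(320, 186) [ 0.4088 -0.269   0.042 ]
[array([ 0.32045364, -0.20630973]), array([ 0.48686819, -0.21408263])] [ 0.40366091 -0.21019618]
```

View pics/w29c.png

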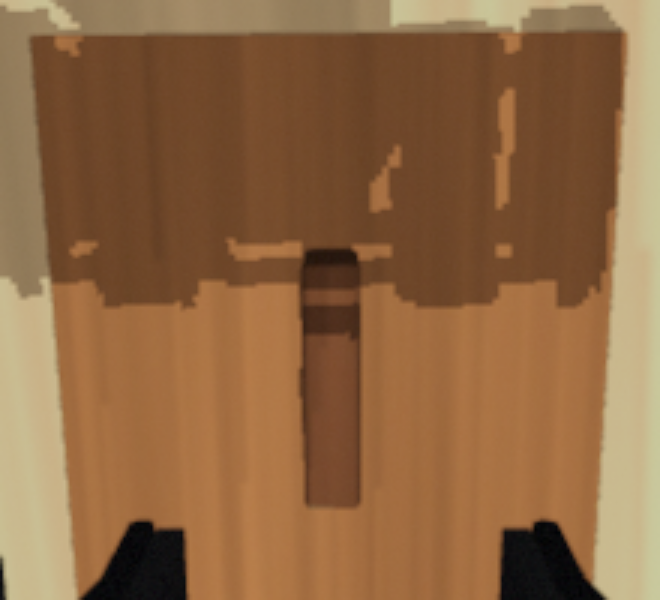

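Request:
play_rows(
  translation=[
    [-2,20,-1.8],
    [0,35,0],
    [0,38,0],
    [0,30,0],
    [0,18,0],
    [0,7,0],
    [0,0,0],
    [0,0,0],
    [0,0,0],
    [0,0,0],
  ],
  turn=[
    [0,0,0],
    [0,0,0],
    [0,0,0],
    [0,0,0],
    [0,0,0],
    [0,0,0],
    [0,0,0],
    [0,0,0],
    [0,0,0],
    [0,0,0],
  ],
  fingers=[0.2,0.2,0.2,0.2,0.2,0.2,0.2,-1,-1,-1],
  grip_force=40,
)

```text
time: 51.82
position: [0.3996, -0.3039, 0.0128]
tool_rot: [-1.181, 1.249, -1.255]
ft_force: [0.6, 1.0, 0.1]
grip_width: 0.453
```

Request:
play_rows(
  translation=[
    [0,0,0],
    [0,0,0],
    [0,0,0],
    [0,0,0],
    [0,-5,0],
    [0,-10,0],
    [0,-15,0],
    [0,-15,0],
    [0,-8,0],
    [0,0,0],
  ],
  turn=[
    [0,0,0],
    [0,0,0],
    [0,0,0],
    [0,0,0],
    [0,0,0],
    [0,0,0],
    [0,0,0],
    [0,0,0],
    [0,0,0],
    [0,0,0],
  ],
  fingers=[-1,-1,-1,-1,-1,-1,-1,-1,-1,-1],
)

```text
time: 52.65
position: [0.3996, -0.3039, 0.0663]
tool_rot: [-1.181, 1.248, -1.256]
ft_force: [0.4, -0.2, -1.7]
grip_width: 0.182
```

Run:
```python
from blk import *
c=ctrl.camera_info('wrist'); im=ctrl.get_image('wrist'); cv2.imwrite('pics/w30.png',im)
im=ctrl.get_image('scene'); cv2.imwrite('pics/s30.png',im[180:480,80:480])
plan((0.43,-0.1,0.36),-93.3)
```

```text
t=52.75 pos [ 0.3982 -0.303   0.0641] phi -93.33 F [ 0.3  0.1 -1.5] grip 0.180
 shift now-frame [-204.3 -296.1   20. ]  turn [-0.    -0.001  0.001]  shift target-frame [-204.4 -295.9   20. ]
```

View pics/w30.png

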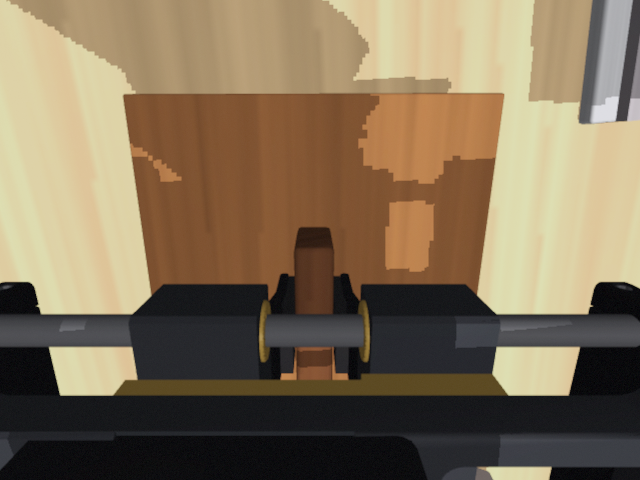

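View pics/s30.png

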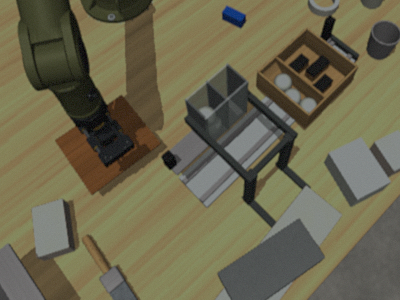

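Run:
```python
from blk import *
c=ctrl.camera_info('wrist'); s=ctrl.get_state(); R=toolR(s).as_matrix()
P=[onz(c,*p,s['position'][2]-.0128+.006) for p in ((124,94),(503,94))]; print(np.round(P,4), np.linalg.norm(P[0]-P[1]))
for p in P: print('tool frame mm',(R.T@(p-s['position'])*1000).round(1))
plan((0.43,-0.12,0.30),-93.3)
```

```text
[[ 0.3197 -0.2053  0.0573]
 [ 0.4877 -0.2148  0.0573]] 0.16821654673349912
tool frame mm [-92.9   6.7 -84. ]
tool frame mm [-93.2   6.8  84.2]
t=52.75 pos [ 0.3982 -0.303   0.0641] phi -93.33 F [ 0.3  0.1 -1.5] grip 0.180
 shift now-frame [-184.4 -236.    21.1]  turn [-0.    -0.001  0.001]  shift target-frame [-184.5 -235.9   21.2]
```

Request:
play_rows(
  translation=[
    [0,-12,0],
    [0,-22,2],
    [0,-28,3],
    [-6,-30,3],
    [-12,-30,3],
    [-18,-30,2],
    [-22,-28,2],
    [-26,-26,2],
    [-28,-20,2],
    [-28,-10,2],
  ],
  turn=[
    [0,0,0],
    [0,0,0],
    [0,0,0],
    [0,0,0],
    [0,0,0],
    [0,0,0],
    [0,0,0],
    [0,0,0],
    [0,0,0],
    [0,0,0],
  ],
  fingers=[-1,-1,-1,-1,-1,-1,-1,-1,-1,-1],
)

```text
time: 53.58
position: [0.4282, -0.1631, 0.3028]
tool_rot: [-1.18, 1.249, -1.254]
ft_force: [0.9, 0.8, -2.1]
grip_width: 0.183
```

Run:
```python
from blk import *
plan((0.43,0.15,0.30),-88.4)
```

```text
t=53.58 pos [ 0.4282 -0.1631  0.3028] phi -93.32 F [ 0.9  0.8 -2.1] grip 0.183
 shift now-frame [-312.6    2.3  -16.4]  turn [-0.003 -0.086  0.002]  shift target-frame [-312.9    2.8   10.5]
```

Request:
play_rows(
  translation=[
    [-28,0,0],
    [-32,0,-1],
    [-34,0,-1],
    [-34,0,-1],
    [-34,0,-1],
    [-34,0,0],
    [-34,0,0],
    [-32,0,5],
    [-26,0,12],
    [-18,0,20],
  ],
  turn=[
    [0,-0.02,0],
    [0,-0.02,0],
    [0,-0.02,0],
    [0,-0.026,0],
    [0,0,0],
    [0,0,0],
    [0,0,0],
    [0,0,0],
    [0,0,0],
    [0,0,0],
  ],
  fingers=[-1,-1,-1,-1,-1,-1,-1,-1,-1,-1],
)

```text
time: 54.42
position: [0.4564, 0.1468, 0.2992]
tool_rot: [-1.228, 1.183, -1.187]
ft_force: [0.8, 0.1, -4.2]
grip_width: 0.178
```

Run:
```python
from blk import *
plan((0.6055,0.1722,0.2),-88.4)
```

```text
t=54.42 pos [0.4564 0.1468 0.2992] phi -88.10 F [ 0.8  0.1 -4.2] grip 0.178
 shift now-frame [-20.8  99.  149.9]  turn [0.001 0.005 0.004]  shift target-frame [-21.2  99.2 149.8]
```

Request:
play_rows(
  translation=[
    [-4,4,24],
    [-4,8,30],
    [-4,12,30],
    [-4,14,28],
    [-3,14,20],
    [-2,14,12],
    [0,14,6],
    [0,12,0],
    [0,7,0],
    [0,0,0],
  ],
  turn=[
    [0,0,0],
    [0,0,0],
    [0,0,0],
    [0,0,0],
    [0,0,0],
    [0,0,0],
    [0,0,0],
    [0,0,0],
    [0,0,0],
    [0,0,0],
  ],
  fingers=[-1,-1,-1,-1,-1,-1,-1,-1,-1,-1],
)

```text
time: 55.25
position: [0.6047, 0.1669, 0.1996]
tool_rot: [-1.227, 1.189, -1.188]
ft_force: [-0.5, -0.7, -1.8]
grip_width: 0.181
```

Request:
play_rows(
  translation=[
    [0,0,0],
    [0,0,0],
    [0,0,0],
    [0,0,0],
    [0,0,0],
    [0,0,0],
    [0,0,0],
    [0,0,0],
    [0,0,0],
    [0,0,0],
  ],
  turn=[
    [0,0,0],
    [0,0,0],
    [0,0,0],
    [0,0,0],
    [0,0,0],
    [0,0,0],
    [0,0,0],
    [0,0,0],
    [0,0,0],
    [0,0,0],
  ],
  fingers=[-1,-1,-1,-1,-1,-1,-1,-1,-1,-1],
)

```text
time: 56.08
position: [0.6066, 0.1675, 0.2014]
tool_rot: [-1.223, 1.188, -1.188]
ft_force: [-0.1, 0.3, -2.0]
grip_width: 0.179
```

Run:
```python
from blk import *
c=ctrl.camera_info('wrist'); s=ctrl.get_state(); im=ctrl.get_image('wrist'); cv2.imwrite('pics/w31.png',im)
im=ctrl.get_image('scene'); cv2.imwrite('pics/s31.png',im[150:400,230:480])
plan((0.6055,0.1722,0.118),-88.4)
R=toolR(s).as_matrix()
# near-edge on image later
```

```text
t=56.18 pos [0.6066 0.1675 0.2014] phi -88.38 F [ 0.2 -0.1 -1. ] grip 0.179
 shift now-frame [-4.7 83.4 -1. ]  turn [0. 0. 0.]  shift target-frame [-4.7 83.4 -1. ]
```

View pics/w31.png

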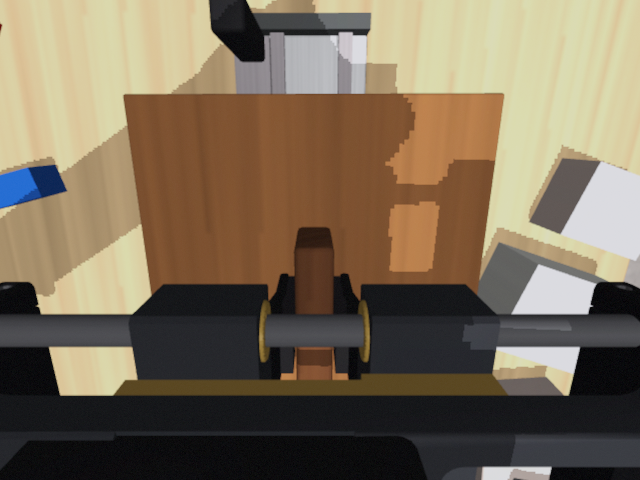

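View pics/s31.png

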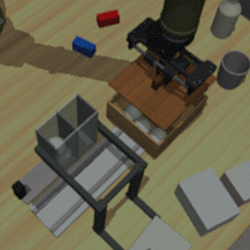

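Request:
play_rows(
  translation=[
    [-2.4,10,-0.5],
    [-2.3,20,-0.5],
    [0,22,0],
    [0,16,0],
    [0,9,0],
    [0,5,0],
    [0,2,0],
    [0,0,0],
    [0,0,0],
    [0,0,0],
  ],
  turn=[
    [0,0,0],
    [0,0,0],
    [0,0,0],
    [0,0,0],
    [0,0,0],
    [0,0,0],
    [0,0,0],
    [0,0,0],
    [0,0,0],
    [0,0,0],
  ],
  fingers=[-1,-1,-1,-1,-1,-1,-1,-1,-1,-1],
)

```text
time: 57.02
position: [0.6061, 0.1725, 0.1185]
tool_rot: [-1.221, 1.187, -1.189]
ft_force: [0.4, -1.6, -1.6]
grip_width: 0.18
```

Run:
```python
from blk import *
plan((0.6055,0.1722,0.115),-88.4)
im=ctrl.get_image('scene'); cv2.imwrite('pics/s32.png',cv2.resize(im[180:330,300:480],None,fx=4,fy=4,interpolation=cv2.INTER_CUBIC))
im=ctrl.get_image('wrist'); cv2.imwrite('pics/w32.png',im)
```

```text
t=57.02 pos [0.6061 0.1725 0.1185] phi -88.39 F [ 0.4 -1.6 -1.6] grip 0.180
 shift now-frame [ 0.3  3.5 -0.6]  turn [-0.002  0.    -0.   ]  shift target-frame [ 0.3  3.5 -0.6]
```

View pics/s32.png

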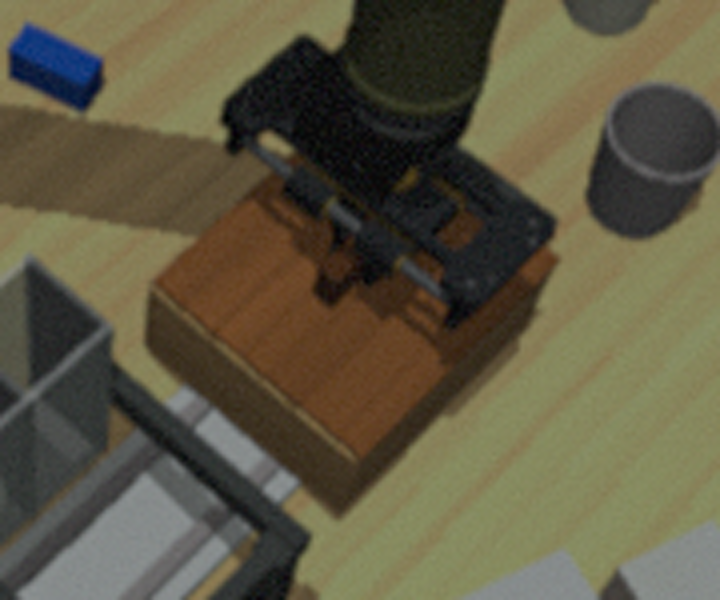

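View pics/w32.png

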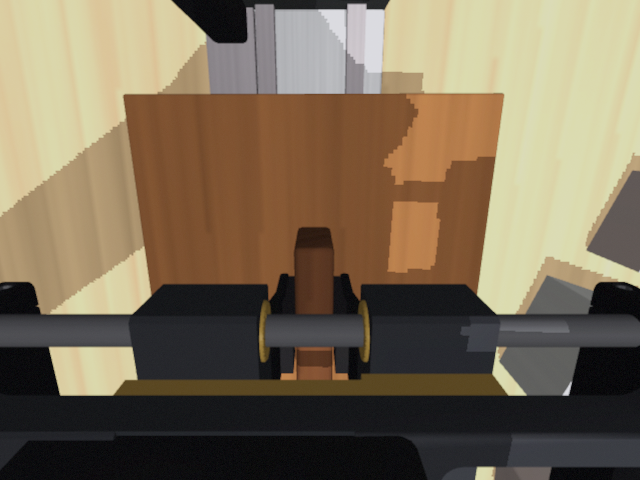

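Request:
play_rows(
  translation=[
    [0,1,0],
    [0,1,0],
    [0,1,0],
    [0,0.4,0],
    [0,0,0],
    [0,0,0],
    [0,0,0],
    [0,0,0],
    [0,0,0],
    [0,0,0],
  ],
  turn=[
    [0,0,0],
    [0,0,0],
    [0,0,0],
    [0,0,0],
    [0,0,0],
    [0,0,0],
    [0,0,0],
    [0,0,0],
    [0,0,0],
    [0,0,0],
  ],
  fingers=[-1,-1,-1,-1,-1,-1,-0.2,-0.2,-0.2,-0.2],
)

```text
time: 57.95
position: [0.6057, 0.1723, 0.1143]
tool_rot: [-1.222, 1.188, -1.189]
ft_force: [0.2, 0.1, 0.1]
grip_width: 0.366
```

Request:
play_rows(
  translation=[
    [0,0,0],
    [0,-5,0],
    [0,-15,0],
    [0,-30,0],
    [0,-38,0],
    [0,-40,0],
    [0,-40,0],
    [0,-30,0],
    [0,0,0],
    [0,0,0],
  ],
  turn=[
    [0,0,0],
    [0,0,0],
    [0,0,0],
    [0,0,0],
    [0,0,0],
    [0,0,0],
    [0,0,0],
    [0,0,0],
    [0,0,0],
    [0,0,0],
  ],
  fingers=[-0.1,-0.1,-0.1,-0.1,-0.1,-0.1,-0.1,-0.1,-0.1,-0.1],
)

```text
time: 58.78
position: [0.6062, 0.1733, 0.3154]
tool_rot: [-1.218, 1.185, -1.189]
ft_force: [-0.7, -0.2, 0.2]
grip_width: 0.45
```

Request:
play_rows(
  translation=[
    [15,-3,0],
    [28,-3,-4],
    [34,-3,-6],
    [34,-3,-6],
    [34,-3,-6],
    [28,0,-4],
    [15,0,0],
    [5,0,0],
    [0,0,0],
    [0,0,0],
  ],
  turn=[
    [0,0,0],
    [0,0,0],
    [0,0,0],
    [0,0,0],
    [0,0,0],
    [0,0,0],
    [0,0,0],
    [0,0,0],
    [0,0,0],
    [0,0,0],
  ],
  fingers=[0.2,0.2,0.2,0.2,0.2,0.2,0.2,0.2,0.2,0.2],
)

```text
time: 59.62
position: [0.5846, -0.0202, 0.3266]
tool_rot: [-1.223, 1.189, -1.186]
ft_force: [-0.0, 0.1, 0.0]
grip_width: 0.598
```

Run:
```python
from blk import *
c=ctrl.camera_info('wrist')
im=ctrl.get_image('wrist'); cv2.imwrite('pics/w33.png',im)
im=ctrl.get_image('scene'); cv2.imwrite('pics/s33.png',im)
im=ctrl.get_image('top'); cv2.imwrite('pics/t33.png',im)
plan((0.6055,0.1722,0.115),-88.4)
```

```text
t=59.77 pos [ 0.5848 -0.0191  0.327 ] phi -88.18 F [-0.2 -0.   0.1] grip 0.600
 shift now-frame [-190.4  212.1   26.8]  turn [ 0.     0.004 -0.   ]  shift target-frame [-190.6  212.    26. ]
```

View pics/w33.png

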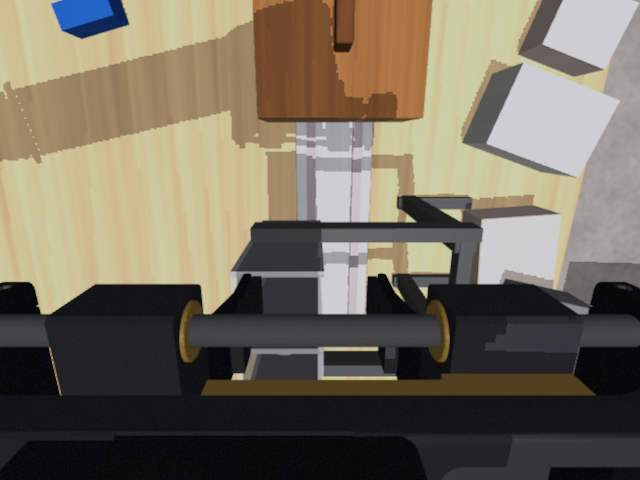

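View pics/s33.png

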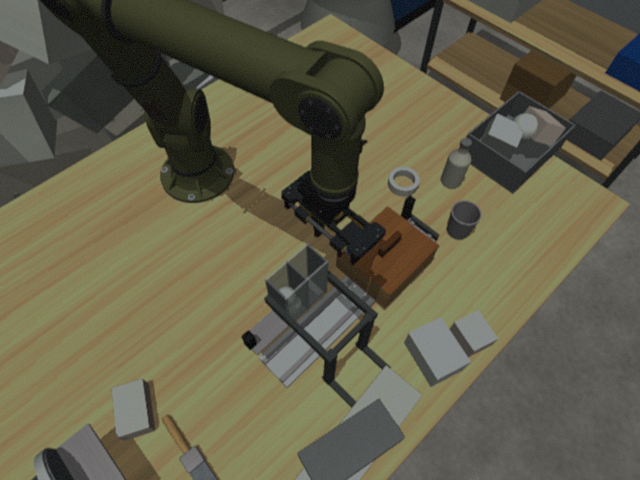

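View pics/t33.png

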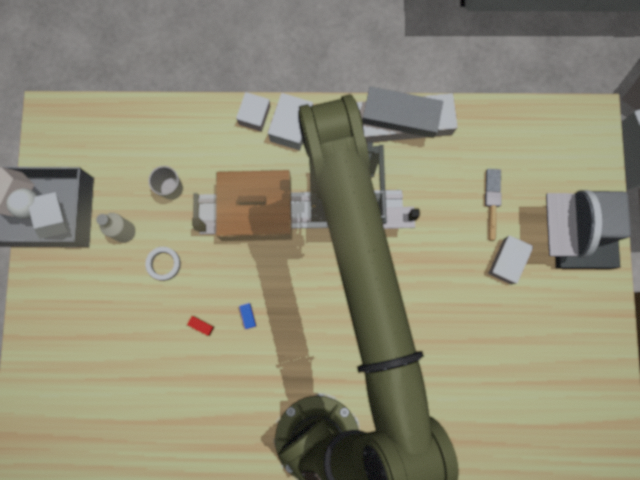

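Run:
```python
from blk import *
c=ctrl.camera_info('wrist')
for p in ((258,119),(424,119),(334,50),(353,50)): print(onz(c,*p,.108 if p[1]>100 else .144).round(4))
s=cv2.imread('pics/s33.png'); t=cv2.imread('pics/t33.png'); w=cv2.imread('pics/w33.png')
cv2.imwrite('pics/s33c.png',cv2.resize(s[190:310,320:450],None,fx=5,fy=5,interpolation=cv2.INTER_CUBIC))
cv2.imwrite('pics/t33c.png',cv2.resize(t[155:250,185:310],None,fx=6,fy=6,interpolation=cv2.INTER_CUBIC))
```

```text
[0.5247 0.0717 0.108 ]
[0.6946 0.0773 0.108 ]
[0.5978 0.1301 0.144 ]
[0.6145 0.1307 0.144 ]
```

View pics/s33c.png

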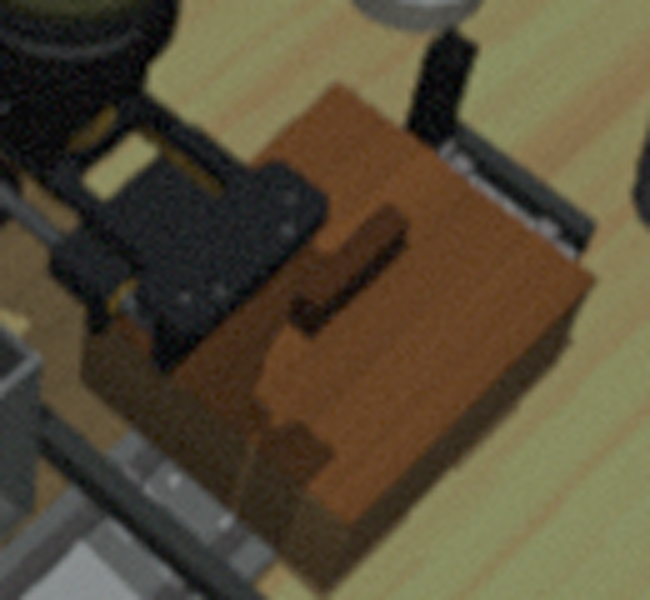

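View pics/t33c.png

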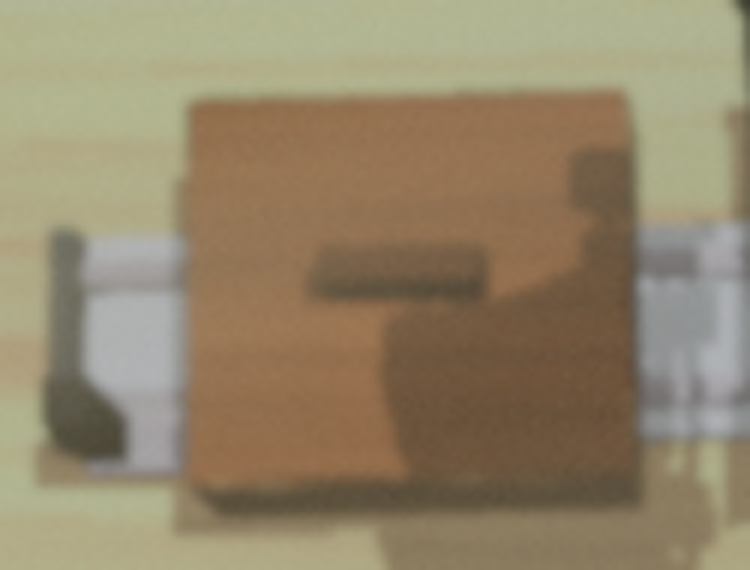

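Run:
```python
from blk import *
s=cv2.imread('pics/s33.png'); t=cv2.imread('pics/t33.png'); ct=ctrl.camera_info('top')
m=(t.max(2)<70).astype(np.uint8); n,l,st,ce=cv2.connectedComponentsWithStats(m[195:230,405:430]); print(st,ce)
cv2.imwrite('pics/s33d.png',cv2.resize(s[240:360,230:350],None,fx=5,fy=5,interpolation=cv2.INTER_CUBIC))
cv2.imwrite('pics/t33d.png',cv2.resize(t[195:235,395:430],None,fx=10,fy=10,interpolation=cv2.INTER_CUBIC))
```

```text
[[  0   0  25  35 791]
 [  3  15  11  11  84]] [[12.40581542 16.71681416]
 [ 8.17857143 19.66666667]]
```

View pics/s33d.png

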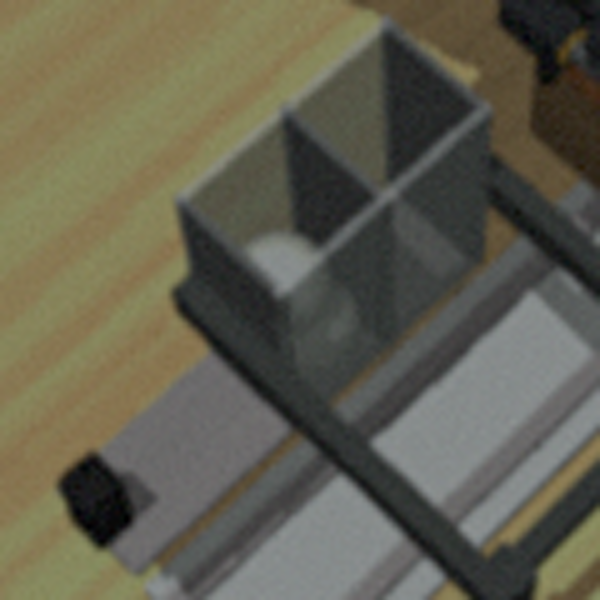

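View pics/t33d.png

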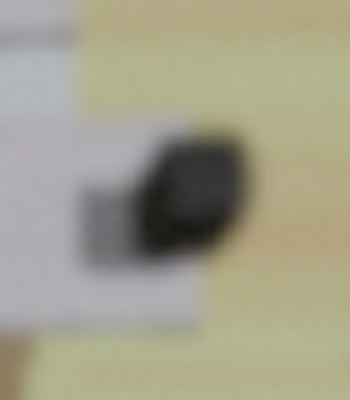

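The gate post has moved 3.8 px (about 9 mm) towards the hopper since the start, so the gate is shut. The second shaft still holds its balls and the lid is flush. Handing in.

```bash
python3 -c "
from h import *
s=ctrl.get_state(); print(s['time'],s['ft_force'].round(2)); print(ctrl.close_job())"
```

```text
59.7667 [-0.22 -0.03  0.14]
the job is handed in; nothing more can be done
None
```

I finished the whole job and handed it in at 59.8 s. No verdict is reported, so what follows is from my own checks.

**What I did:**
- Laid the three black-faced blocks side by side in the wide bay. I saw no fourth block, and I left the red and blue look-alikes alone.
- Slid the tray about 139 mm to bring the narrow bay under the outlet.
- Pushed the gate onto its shut stop, then pulled it about 61 mm open so the three balls of the first shaft dropped. I then shut it onto the same stop.
- Drew the tray back until it pressed on its home stop, then laid the lid on.

**Last checks:**
- **Blocks and balls:** before the lid went on, the blocks lay in one layer and the three balls were in a row in the narrow bay.
- **Lid:** its -y edge matches the tray's to about 2 mm and lies square to it. I did not measure the far edge or the lid's tilt, but it looks flat in the views.
- **Gate:** it is shut at its stop, and a ball is still visible in the second shaft. I could not see the lower ball clearly, but nothing dropped from that shaft.
- **Robot and bystanders:** the gripper was clear of everything, with the wrist force near zero. The bystanders look unmoved in the final top view.

**Disagreements:** early wrist-camera readings were off by about 7–13 mm because the arm was still swaying, so I measured again after it settled. The scene and top cameras differed by up to about 6 mm on tray and hopper points, and I averaged them or checked them by touch.

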